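# Load a board of lacquered handles onto the drying trolley

## Robot

A 6-joint arm with a two-finger parallel gripper is mounted at the origin on the work surface. World frame = base frame: x ahead of the robot, y to its left, z up, the work surface at z = 0. Lengths are in m, angles in rad, forces in N, time in s.
With the tool pointing down it reaches from about 0.35 to 0.85 m from the base axis. Payload 8.1 kg.
Tool frame: the origin (TCP) lies on the centre line of the jaws, within the pads' length; the fingertips stand robot.tip_reach ahead of it and the grasp point (between the pads) lies 5 mm behind it (robot.tip_reach is the distance from the TCP to the fingertips, in m); z points along the fingers, y is the direction in which the jaws open and shut (so a half turn about z gives the same grasp; the last joint's range is limited). The gripper opens to 93 mm and grips with 3 to 60 N. Pads are 15 mm wide; open, the fingers measure 128 mm over their backs; the gripper's body (75 mm by 188 mm) begins 65 mm behind the grasp point.
Start: joints at [-1.422, 0.13, 1.488, -0, 1.523, -0.085], TCP at [0.139, -0.584, 0.204] pointing down, gripper open.
Joint ranges: [-2.96, 2.96], [-0.89, 2.26], [0.02, 2.5], [-1.34, 4.48], [0, 2.73], [-2.66, 2.66]. Speed limits (rad/s): [2.39, 2.39, 2.79, 3.14, 3.14, 3.14].

## Interface

Orientations are given as a rotation vector (axis times angle).
In Python, from plant import sensors, read_camera, robot gives the robot as it stands.
- The arm moves only by the tool play_rows, never from a script. Its argument "series" is a list that holds one entry, the list of rows, each a list of 5 numbers: the closure, from -1 (fully open) to 1 (shut), then the shift along the world's x, y, z in m, then the turn about the world's z in rad. A call has 1 to 8 rows; each row is the pose to reach, as a shift and turn from the pose commanded when the call began; what a row does not reach only later rows make up. A row lasts 1/10 s, in which the tool goes at most 50 mm and 8.59 degrees, less where a joint would pass 70% of its speed; a pose out of reach is approached as far as the arm can. A call with a gripper value outside its range is refused whole. The fingers move at their own pace and stop on an object; "force" is the grip in N (left out, the last holds). Time passes only in rows, so rows that repeat a pose let the fingers close. It gives the time, the measured TCP pose, the force and the opening at its end, in the units of the state.
- sensors.read_state(): the state, without advancing time (a new reading comes with each control period).
- read_camera(name): name is "side" or "top" or "wrist"; returns a dict with "color" (384x512x3 uint8, red, green, blue), "range_z" (384x512 float32, m along the optical axis (not along the pixel's ray), 0 where there is no reading), "intrinsics" (3x3 intrinsics, pixels), "rvec" (rotation vector, rad) and "tvec" (3), from world to camera coordinates, as OpenCV has them. Camera axes: x right, y down, z forward; pixel columns grow to the right and rows downward; lengths in m; the calibration is good to about 2 mm. A picture is of the moment at which its call begins.
- robot.close_job(): hands the job in, once; it reports no verdict.
The state is a dict: "t": time; "q": joint angles; "dq": joint speeds; "joint_torque": joint torques, N m; "tool_pos": TCP position; "orientation": TCP orientation; "force": force on the tool from outside, world axes, zero at the start; "wrist_torque": the same for the moment, N m; "opening": finger opening in m.
Only numpy, scipy, OpenCV 4.12 (cv2) and the standard library are available. Lean on these libraries where they do the work, as an engineer would, in place of code of your own. Each camera call takes 0.05 s, during which the arm holds its last target.

## Task

Pick the stray bare handle out of the drying trolley's empty bay and drop it into the magazine so that it lies down in the slot. Then slide the nose-heavy board of lacquered handles, without lifting it, off the bench, across the gap and up against the stop at the end of the bay, holding its tail down so that it stays level and does not dip into the gap. Finally swing the keeper bar fully closed across the mouth of the bay behind the board, and leave everything else where it stands.

Things in the scene. Friction and masses are not known exactly. Their poses are not given: they have to be found in the camera images.
- board: The task's board, pale wood, 140 mm wide (its x), 200 long (its y), 18 thick, on the bench (top z = 0). Origin: centre of its underside; -y is its front, towards the trolley, bevelled below (10 mm up over 32 mm). 24 dark handles stand on its front half, 27 to 95 mm ahead of the origin, tops 148 mm up. 0.72 to 0.95 kg; nose-heavy: centre of mass about 60 mm behind the front edge, 61 mm up.
- board_nose (a point): Middle of the board's front edge, at underside height, 100 mm ahead (-y) of its origin. The gap is far wider than the 60 mm from here to the centre of mass, so the board tips nose-first into the gap unless its tail is held down; its waxed faces are slippery (friction 0.16 to 0.24).
- board_cleat (a point): Middle of the top of the board's hand cleat: a wooden bar 130 mm along the board's x, 18 mm thick, 24 mm tall above the board, its middle 46 mm behind (+y of) the board's origin, top 42 mm above the underside. 60 mm of free board lies before it and 45 mm behind it.
- board_ledge (a point): Middle of the board's free, flat tail ledge behind the cleat, on its top: 77.5 mm behind (+y of) the board's origin, 18 mm above its underside, 22.5 mm from the tail edge and from the cleat's back face. Fingertips standing on the ledge against the cleat can push the board and hold its tail down at once.
- trolley: The drying trolley, fixed, right of the bench: wooden deck at z = -1.5 mm. Origin: on the deck edge facing the bench, middle of the empty bay's mouth. The bay runs along its -y, free from x = -126 mm (steel flange 18 mm tall) to x = +114 mm (12 mm tall wooden strip). Filled boards, handles 150 mm tall, stand beyond the stop and in the next bay, +x.
- bay_mouth (a point): Middle of the bay's mouth edge, on the deck (the trolley's origin). The bench ends in a straight edge at world y = -0.12; the gap from there to this edge is 100 to 112 mm wide and open to the floor.
- bay_stop (a point): Middle of the face of the stop batten at the end of the bay, at deck height, 239 mm from the mouth edge; the batten is 20 mm tall. The board is home when its front edge is against this face.
- keeper (a joint): Angle (rad) of the keeper bar, a steel bar 195 mm long, 18 mm thick, 8 to 28 mm above the deck, that turns level on an upright bolt at the mouth's far corner. 0: closed against a stop, lying across the mouth, pointing along the trolley's -x; 1.57: pointing along its +y, out over the gap; more: leaning to +x. Starts at 1.6 to 2.0, stays where left (friction 0.06 N m).
- keeper_pivot (a point): On the keeper's bolt axis, 18 mm above the deck (mid height of the bar); 105 mm (+x) from the middle of the mouth and 18 mm inside the deck edge.
- keeper_end (a point): On the keeper bar's middle line at its free end, 185 mm from the bolt axis, 18 mm above the deck.
- stray: The stray bare handle: a round pale wooden rod, 14 mm in diameter and 150 mm long, 25 g, lying on the trolley's deck in the empty bay. Origin: on its axis at mid length; its x axis is the rod's axis (it may roll).
- magazine: The handle magazine, a metal hopper fixed on the bench at one of two places (the tin is at the other). Origin: centre of its base. Mouth 116 mm wide (x), 200 long (y), rim 121 mm up; walls at 45 degrees lead down to an upright slot 20 mm wide, 200 long along y, from 70 mm height down. Two handles fill the slot to 36 mm. Feed drive at the +y end, 65 mm tall.
- tin: A plain metal tin, 90 mm in diameter, 95 mm tall, upright. Bystander. Origin: centre of its underside.
- mug: A white mug, 76 mm in diameter, 85 mm tall, upright. Bystander. Origin: centre of its underside.
- jar: An amber glass jar with a black cap, 68 mm in diameter, 110 mm tall, upright. Bystander. Origin: centre of its underside.
- sandblock: A cork sanding block 70 x 110 x 35 mm lying on the bench at its far side. Bystander. Origin: centre of its underside.
- brush: A brush lying at the far side of the bench. Bystander.

How it is judged:
By the outcome, as a careful person would: the job done as asked, in the order asked, and still so for the second after the job is handed in, with the robot touching nothing.
It also fails if it takes over 72 s, if anything falls off the work surface, if the arm or the gripper's body presses on something with over 40 N, if the wrist force passes 120 N, or if a joint passes its speed limit or range.

## Working session

There is one attempt and no reset: what is moved stays moved. The work goes in short steps, Python scripts to look and compute and a tool call to move; the robot and the scene stay as the last step left them, time stands still between calls to the robot, and variables do not carry over. Pictures are saved under pics/ and viewed, and the job is handed in when it is done.

Besides the shell and the picture viewer there is one more tool, called after "Request:" by a JSON object that holds its "fn" and its "kwargs", one argument or row to a line. play_rows: Moves the arm, as the interface text tells. Its arguments: {"type":"object","properties":{"series":{"type":"array","items":{"type":"array","items":{"type":"array","items":{"type":"number"}}}},"force":{"type":"number"}},"required":["series"]}

```bash
ls; mkdir -p pics
python3 - <<'E'
from plant import sensors, read_camera, robot
import cv2, pickle
print(sensors.read_state()); print(robot.tip_reach)
for n in ["side","top","wrist"]:
    c=read_camera(n); pickle.dump(c,open(f"pics/{n}0.pkl","wb"))
    cv2.imwrite(f"pics/{n}0.png",cv2.resize(c["color"][:,:,::-1],None,fx=1.5,fy=1.5,interpolation=cv2.INTER_CUBIC))
    R=cv2.Rodrigues(c["rvec"])[0]; print(n,-R.T@c["tvec"].ravel(),R[2])
E
```

```text
pics
{'t': 0.0, 'q': array([-1.42243506e+00,  1.31158753e-01,  1.48927170e+00,  1.68735506e-05,
        1.52297494e+00, -8.54089522e-02]), 'dq': array([ 1.11969391e-03,  3.37456740e-05,  4.75654609e-04, -1.22966574e-03,
        1.14070434e-03,  2.31442801e-04]), 'joint_torque': array([ 1.40917015e-03, -5.59834850e+01, -4.91755807e+01,  7.68764759e-02,
        3.49477027e-02, -1.60077325e-04]), 'tool_pos': array([ 0.13892424, -0.58309363,  0.20299306]), 'orientation': array([-3.11835679e+00, -3.66157201e-01,  6.31153390e-05]), 'force': array([-0.1142516 ,  0.27959164, -0.29628132]), 'wrist_torque': array([ 0.01984005,  0.00054546, -0.00207581]), 'opening': 0.09317909538220741}
0.014
side [0.27580037 0.88696578 1.05401207] [ 0.18027492 -0.6667575  -0.72314271]
top [ 0.34555007 -0.03285506  1.20712148] [ 0.14149971 -0.00173333 -0.98993678]
wrist [ 0.21872232 -0.56481607  0.3841492 ] [-0.28551462 -0.06575332 -0.95611605]
```

View pics/side0.png

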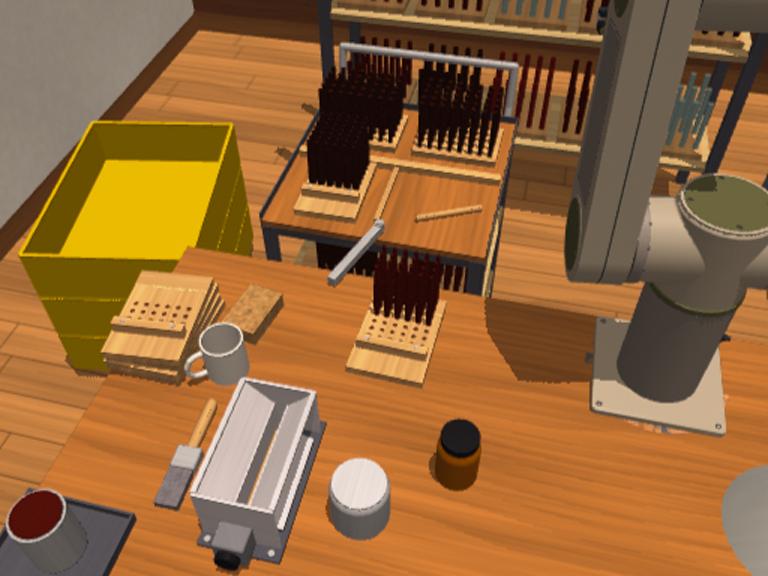

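View pics/top0.png

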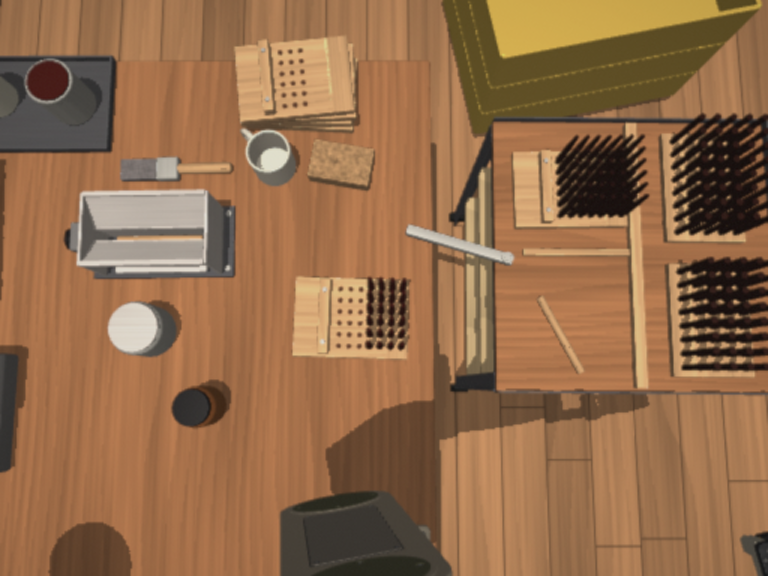

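View pics/wrist0.png

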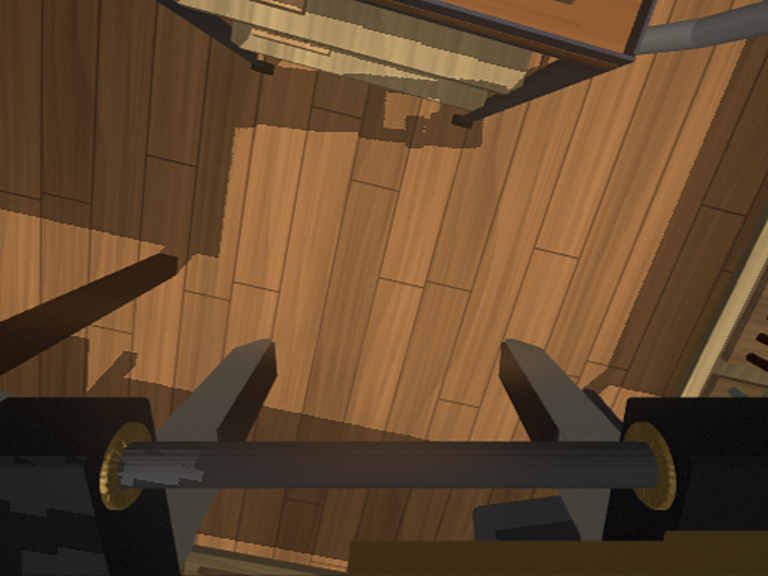

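The side view shows the stray rod (415–482, 212) in the bay, the board (350–445, 255–380), and the keeper bar sticking out over the gap. The top view shows the same: stray (541,298)–(581,371), keeper (408,231)–(509,258), magazine (80–235, 190–275). The tin is at (140,328), in the other magazine spot.

```bash
cat > h.py <<'E'
import numpy as np, cv2, pickle
def cam(n):
    from plant import read_camera
    return read_camera(n)
def world(c,u,v,z=None):
    K=c["intrinsics"];R=cv2.Rodrigues(np.array(c["rvec"]))[0];t=np.array(c["tvec"]).ravel()
    d=np.stack([(np.asarray(u,float)-K[0,2])/K[0,0],(np.asarray(v,float)-K[1,2])/K[1,1],np.ones_like(np.asarray(u,float))],-1)
    o=-R.T@t; dw=d@R
    if z is None:
        s=c["range_z"][np.asarray(v).astype(int),np.asarray(u).astype(int)]
    else: s=(z-o[2])/dw[...,2]
    return o+dw*np.asarray(s)[...,None]
def pix(c,p):
    return cv2.projectPoints(np.atleast_2d(np.array(p,float)),np.array(c["rvec"]),np.array(c["tvec"]),c["intrinsics"],None)[0][:,0]
def ortho(c,x0,x1,y0,y1,z,res=0.001):
    """plan view at plane z: rows = x descending, cols = y descending (like top camera)"""
    xs=np.arange(x1,x0,-res); ys=np.arange(y1,y0,-res)
    X,Y=np.meshgrid(xs,ys,indexing='ij')
    p=pix(c,np.stack([X,Y,np.full_like(X,z)],-1).reshape(-1,3)).astype(np.float32)
    return cv2.remap(c["color"],p[:,0].reshape(X.shape),p[:,1].reshape(X.shape),cv2.INTER_CUBIC)[:,:,::-1]
E
python3 - <<'E'
from h import *
c=pickle.load(open("pics/top0.pkl","rb"))
im=c["color"]
for nm,(a,b,cc,d),z in [("deck",(0.18,0.6,-0.62,-0.05),0.0),("bench",(0.2,0.6,-0.15,0.4),0.0)]:
    cv2.imwrite(f"pics/o_{nm}.png",cv2.resize(ortho(c,a,b,cc,d,z,0.001),None,fx=1.35,fy=1.35))
# heightmap stats
U,V=np.meshgrid(np.arange(512),np.arange(384)); P=world(c,U,V); np.save("pics/P.npy",P)
hm=im[:,:,:].astype(int)
for u,v in [(541,298),(560,335),(581,371),(509,258),(460,245),(408,231),(496,330),(632,330),(560,285),(330,300),(145,230)]:
    u,v=u/1.5,v/1.5; print((round(u),round(v)),P[round(v),round(u)].round(4),im[round(v),round(u)])
E
```

```text
(361, 199) [ 0.4929 -0.3131  0.0159] [211 163 115]
(373, 223) [ 0.4297 -0.3433  0.0119] [211 164 116]
(387, 247) [ 0.3669 -0.3769  0.0136] [210 162 114]
(339, 172) [ 0.5619 -0.2533  0.0358] [205 199 186]
(307, 163) [ 0.5883 -0.1712  0.0248] [202 197 184]
(272, 154) [ 0.3456 -0.0329  1.2071] [213 208 195]
(331, 220) [ 0.439  -0.2354 -0.0021] [166 112  74]
(421, 220) [ 0.4377 -0.4723  0.0056] [107  81  58]
(373, 190) [ 0.5187 -0.3491  0.003 ] [168 113  74]
(220, 200) [0.491  0.0591 0.0184] [137 108  77]
(97, 153) [0.6104 0.3764 0.0532] [110 105 100]
```

View pics/o_deck.png

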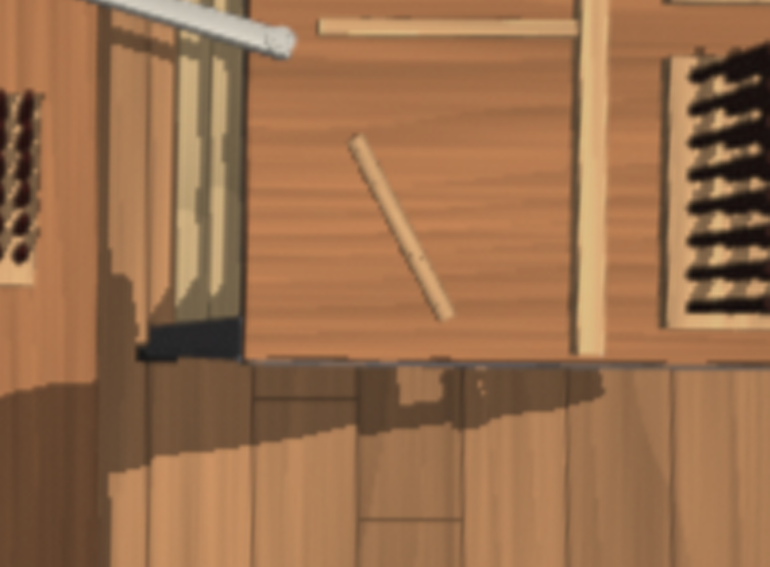

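View pics/o_bench.png

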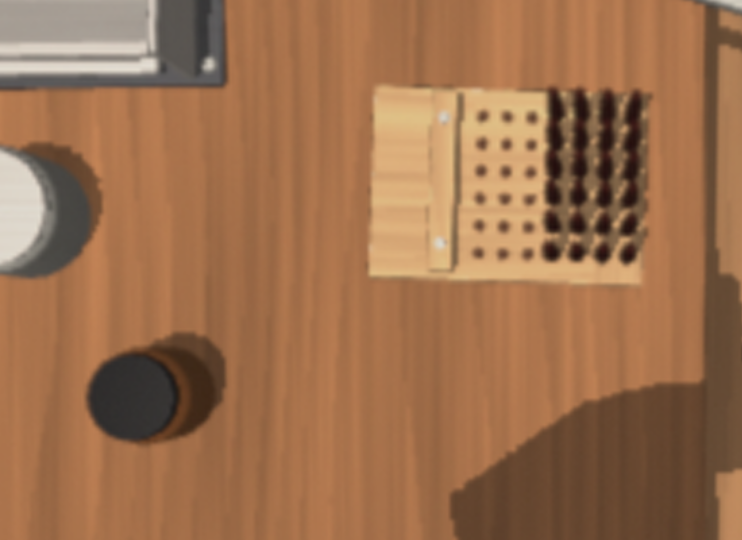

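Run:
```python
from h import *
c=pickle.load(open("pics/top0.pkl","rb")); P=np.load("pics/P.npy"); im=c["color"].astype(int)
hsv=cv2.cvtColor(c["color"],cv2.COLOR_RGB2HSV)
V,U=np.mgrid[:384,:512]
def rect(mask,z,name):
    n,l,s,_=cv2.connectedComponentsWithStats(mask.astype(np.uint8),connectivity=8)
    k=1+np.argmax(s[1:,4]); ys,xs=np.nonzero(l==k)
    W=world(c,xs,ys,z)[:,:2]
    r=cv2.minAreaRect((W*1000).astype(np.float32)); print(name,s[k],"ctr",np.round(r[0],1),"size",np.round(r[1],1),"ang",round(r[2],2))
    return l==k
def win(u0,u1,v0,v1): return (U>=u0)&(U<u1)&(V>=v0)&(V<v1)
pale=(im.min(2)>95)&(im[:,:,0]>185)&(im[:,:,2]<190)
rect(pale&win(350,400,190,255),0.0055,"stray axis")
m=rect(pale&win(185,280,175,245),0.018,"board pale")
grey=(im.max(2)-im.min(2)<35)&(im.min(2)>130)
k=rect(grey&win(262,350,140,182),0.0265,"keeper")
cv2.imwrite("pics/masks.png",np.hstack([(pale*255).astype(np.uint8),((grey)*255).astype(np.uint8)])[:, :])
# mouth edge: deck color transitions per row
for v in range(120,260,20):
    r=im[v]; d=[(u,tuple(r[u])) for u in range(322,336)]
    seg=im[v,322:340,0]; g=np.diff(seg); u=322+np.argmax(g)+0.5
    seg2=im[v,412:432].sum(1); u2=412+np.argmax(np.diff(seg2[:14]))+.5
    print(v,u,world(c,np.array([u]),np.array([v]),-0.0015)[0].round(4), u2, world(c,np.array([u2]),np.array([v]),0.0185)[0].round(4))
```

```text
stray axis [360 198  29  51 183] ctr [ 431.1 -346.8] size [148.    8.9] ang 27.23
board pale [ 195  184   77   55 2409] ctr [461.5  23.1] size [199.7 139. ] ang 88.16
keeper [271 150  71  26 453] ctr [ 590.  -167.9] size [192.3  18.4] ang 73.91
120 328.5 [ 0.714  -0.2356 -0.0015] 424.5 [ 0.7072 -0.4918  0.0185]
140 328.5 [ 0.6576 -0.2342 -0.0015] 421.5 [ 0.6518 -0.4807  0.0185]
160 329.5 [ 0.6019 -0.2355 -0.0015] 419.5 [ 0.597  -0.4724  0.0185]
180 329.5 [ 0.5469 -0.2341 -0.0015] 420.5 [ 0.5429 -0.4721  0.0185]
200 329.5 [ 0.4926 -0.2327 -0.0015] 421.5 [ 0.4895 -0.4718  0.0185]
220 330.5 [ 0.439  -0.2339 -0.0015] 422.5 [ 0.4367 -0.4716  0.0185]
240 330.5 [ 0.386  -0.2325 -0.0015] 423.5 [ 0.3846 -0.4713  0.0185]
```

View pics/masks.png

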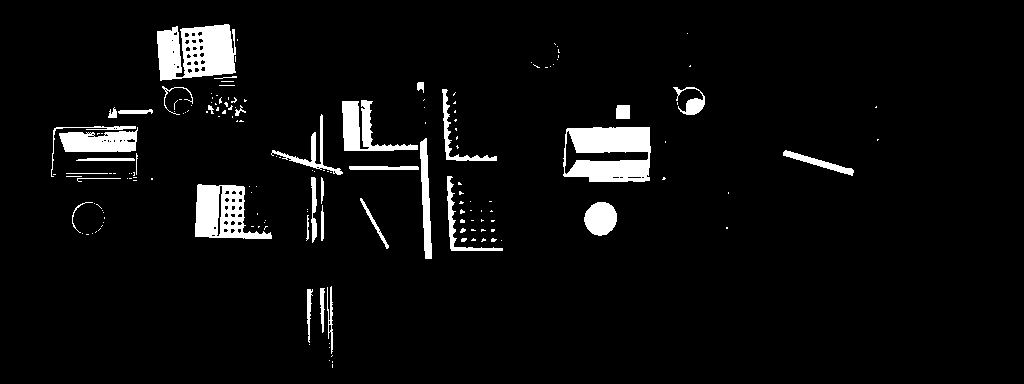

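Run:
```python
from h import *
c=pickle.load(open("pics/top0.pkl","rb")); P=np.load("pics/P.npy")
sd=pickle.load(open("pics/side0.pkl","rb"))
for z,n in [(0.121,"rim"),(0.07,"slot")]:
    cv2.imwrite(f"pics/mag_{n}.png",cv2.resize(ortho(c,0.5,0.72,0.2,0.5,z,0.001),None,fx=2.5,fy=2.5))
# rim by height from depth
m=(P[...,2]>0.112)&(P[...,2]<0.135)&(P[...,0]>.45)&(P[...,0]<.75)&(P[...,1]>.2)&(P[...,1]<.5)
W=P[m][:,:2]; r=cv2.minAreaRect((W*1000).astype(np.float32)); print("rim",m.sum(),r,P[m][:,2].mean())
m=(P[...,2]>0.02)&(P[...,2]<0.05)&(P[...,0]>.52)&(P[...,0]<.68)&(P[...,1]>.25)&(P[...,1]<.48)
print("slot bottom", m.sum(), np.percentile(P[m],[5,50,95],axis=0) if m.any() else 0)
# next bay handles & objects heights
m=(P[...,2]>0.12)&(P[...,2]<.2)&(P[...,1]<-.2)&(P[...,0]>.3); 
for lo,hi in[(-.5,-.25),(-.8,-.5)]:
    q=P[m&(P[...,1]>lo)&(P[...,1]<hi)]; print(q.min(0),q.max(0))
# strip
V,U=np.mgrid[:384,:512]; im=c["color"].astype(int)
pale=(im.min(2)>95)&(im[:,:,0]>185)&(im[:,:,2]<190)&(U>345)&(U<419)&(V>163)&(V<173)
ys,xs=np.nonzero(pale); print("strip",world(c,xs,ys,.0105).min(0),world(c,xs,ys,.0105).max(0))
for n,(u,v),z in [("tin",(140,328),.095),("jar",(192,407),.11),("mug",(269,157),.085)]:
    print(n,world(c,np.array([u/1.5]),np.array([v/1.5]),z)[0].round(3))
```

```text
rim 918 ((599.9955444335938, 359.4137268066406), (125.79535675048828, 212.77731323242188), 0.8378884196281433) 0.11885749567254417
slot bottom 653 [[0.54453635 0.25410151 0.02059578]
 [0.60166928 0.35062323 0.03218739]
 [0.63301363 0.45864678 0.04684708]]
[ 0.63922174 -0.46080644  0.12000814] [ 0.74765455 -0.34434934  0.14948527]
[ 0.36651161 -0.66617348  0.1200039 ] [ 0.78717923 -0.54677105  0.14272903]
strip [ 0.57412224 -0.47026038  0.0105    ] [ 0.58279286 -0.28516498  0.0105    ]
tin [0.436 0.363 0.095]
jar [0.31  0.269 0.11 ]
mug [0.729 0.16  0.085]
```

View pics/mag_rim.png

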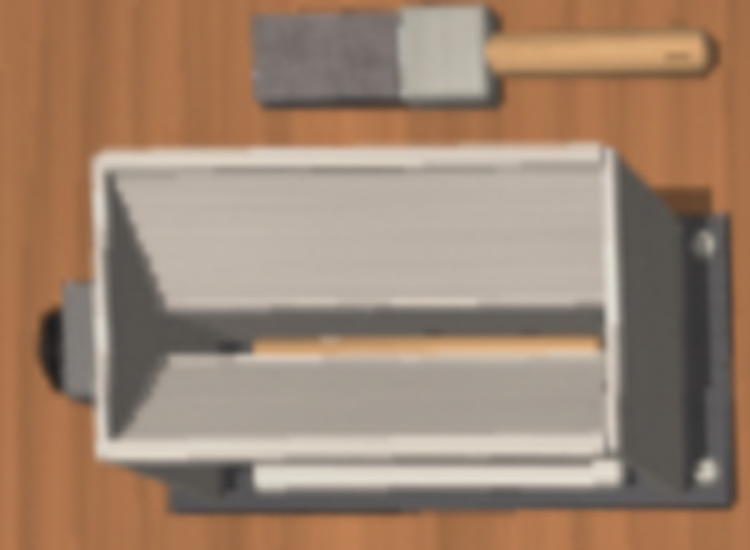

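View pics/mag_slot.png

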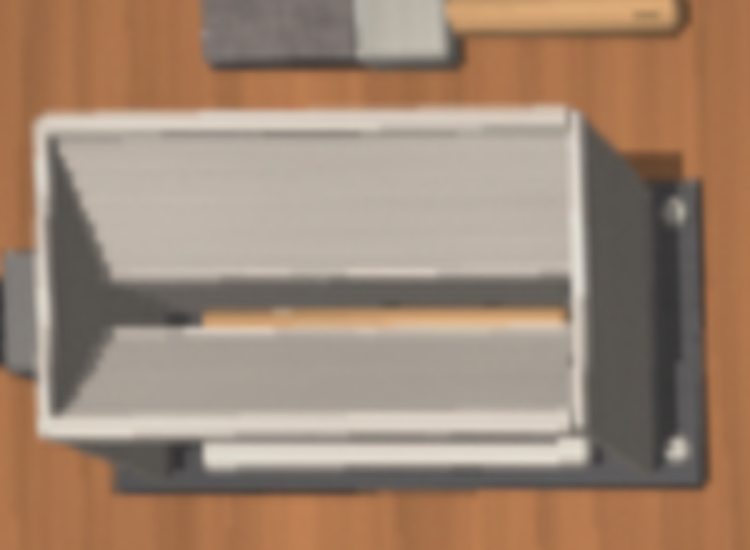

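Request:
{"fn": "play_rows", "kwargs": {
  "series": [
    [[-0.3,0.06,0.04,0,0.08],[-0.3,0.12,0.08,0,0.16],[-0.3,0.18,0.14,0,0.24],[-0.3,0.24,0.19,0,0.24],[-0.3,0.292,0.236,-0.02,0.241],[-0.3,0.292,0.236,-0.06,0.241],[-0.3,0.292,0.236,-0.1,0.241],[-0.3,0.292,0.236,-0.12,0.241]]
  ],
  "force": 20
}}

```text
t: 0.95
tool_pos: [0.4226, -0.3562, 0.1046]
orientation: [3.05, 0.74, 0.003]
force: [0.6, -0.6, 0.4]
opening: 0.0607
```

The rim view puts the magazine centre at (0.599, 0.358) with yaw about +0.014. Its slot at z=0.07 is centred at x=0.599. The strip is at x=0.574, so the bay origin is x≈0.460, which matches the keeper pivot. Now descending on the stray.

Request:
{"fn": "play_rows", "kwargs": {
  "series": [
    [[-0.3,0,0.001,0,0],[-0.3,0,0.001,-0.03,0],[-0.3,0,0.001,-0.05,0],[-0.3,0,0.001,-0.063,0],[-0.3,0,0.001,-0.069,0],[-0.3,0,0.001,-0.069,0],[-0.3,0,0.001,-0.069,0]]
  ]
}}

```text
t: 1.65
tool_pos: [0.4205, -0.357, 0.0363]
orientation: [3.052, 0.738, 0.001]
force: [1.1, -0.0, 0.1]
opening: 0.0606
```

Run:
```python
from h import *
c=cam("wrist"); cv2.imwrite("pics/w1.png",cv2.resize(c["color"][:,:,::-1],None,fx=1.25,fy=1.25))
from plant import sensors
print(sensors.read_state())
```

```text
{'t': 1.7, 'q': array([-7.96698573e-01,  1.45476023e-01,  1.78970313e+00, -1.36424803e-05,
        1.20440858e+00,  2.99586505e-01]), 'dq': array([ 0.00181702, -0.00240544, -0.00112082, -0.00083663, -0.00237528,
        0.00157318]), 'joint_torque': array([-3.66436061e-02, -5.12232757e+01, -4.37602580e+01,  6.92192651e-02,
        1.38424826e-02, -3.28092290e-03]), 'tool_pos': array([ 0.42068059, -0.3570645 ,  0.03647275]), 'orientation': array([3.05190301e+00, 7.37988301e-01, 1.59256538e-03]), 'force': array([0.51738907, 0.68907418, 0.76511583]), 'wrist_torque': array([-0.01637399,  0.00312006,  0.00040537]), 'opening': 0.060202776555439985}
```

View pics/w1.png

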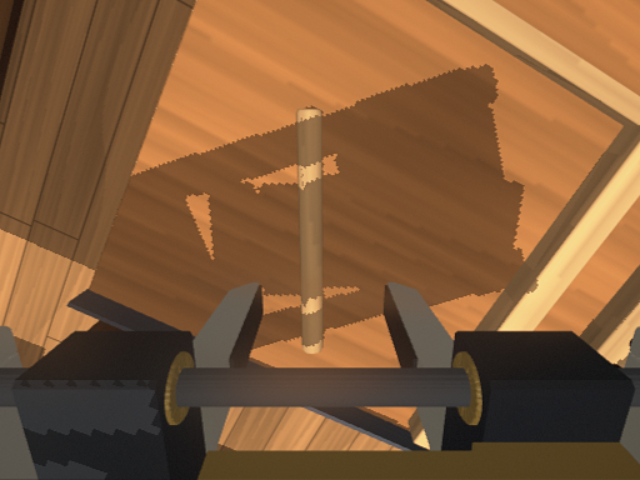

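The wrist view shows the rod upright at column 310, between the fingers (jaw centre near 322) and square to the jaws. The tool is short of the target pose, so I'll correct from the measured pose.

Request:
{"fn": "play_rows", "kwargs": {
  "series": [
    [[-0.3,0.01,0.01,0,0],[-0.3,0.01,0.01,-0.012,0],[-0.3,0.01,0.01,-0.021,0],[-0.3,0.01,0.01,-0.021,0],[1,0.01,0.01,-0.021,0],[1,0.01,0.01,-0.021,0],[1,0.01,0.01,-0.021,0],[1,0.01,0.01,-0.021,0]]
  ],
  "force": 20
}}

```text
t: 2.5
tool_pos: [0.4302, -0.3465, 0.0145]
orientation: [3.053, 0.738, 0.001]
force: [-0.4, -0.2, -0.2]
opening: 0.0331
```

Request:
{"fn": "play_rows", "kwargs": {
  "series": [
    [[1,0,0,0,0],[1,0,0,0,0],[1,0,0,0,0],[1,0,0,0.02,0],[1,0,0,0.04,0]]
  ]
}}

```text
t: 3.0
tool_pos: [0.4294, -0.3455, 0.0537]
orientation: [-3.052, -0.738, 0.002]
force: [0.8, 0.5, 0.4]
opening: 0.0006
```

Run:
```python
from h import *
c=cam("wrist"); cv2.imwrite("pics/w2.png",cv2.resize(c["color"][:,:,::-1],None,fx=1.25,fy=1.25))
pickle.dump(c,open("pics/w2.pkl","wb"))
from plant import sensors
print(sensors.read_state()["opening"])
c=cam("top"); pickle.dump(c,open("pics/top2.pkl","wb"));cv2.imwrite("pics/t2.png",cv2.resize(c["color"][150:384,220:512,::-1],None,fx=2.5,fy=2.5))
```

```text
0.0006147185688402996
```

View pics/w2.png

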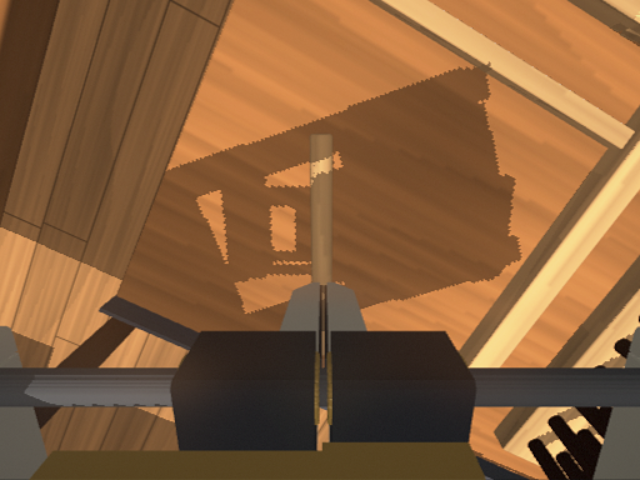

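View pics/t2.png

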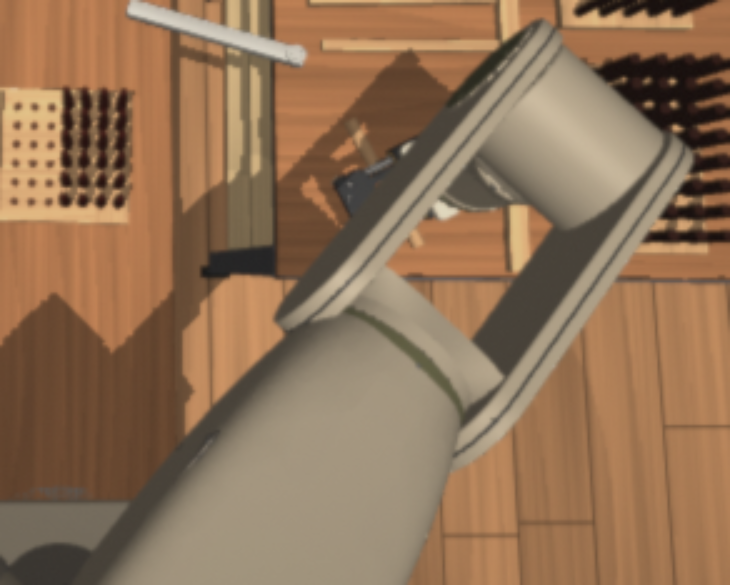

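The rod is still on the deck and centred at column 321; I lifted before the slow fingers had built up grip. I'll retry with a longer close.

Request:
{"fn": "play_rows", "kwargs": {
  "series": [
    [[0.0,0,0,0,0],[0.0,0,0,0,0],[0.0,0,0,0,0],[0.0,0,0,0,0],[0.0,0,0,0,0],[0.0,0,0,0,0]]
  ]
}}

```text
t: 3.7
tool_pos: [0.43, -0.346, 0.0538]
orientation: [-3.053, -0.739, 0.0]
force: [0.9, 0.5, -0.0]
opening: 0.0434
```

Request:
{"fn": "play_rows", "kwargs": {
  "series": [
    [[0.0,0,0,-0.02,0],[0.0,0,0,-0.04,0],[0.0,0,0,-0.04,0],[1,0,0,-0.04,0],[1,0,0,-0.04,0],[1,0,0,-0.04,0],[1,0,0,-0.04,0],[1,0,0,-0.04,0]]
  ]
}}

```text
t: 4.5
tool_pos: [0.4304, -0.3464, 0.0147]
orientation: [3.053, 0.739, 0.001]
force: [0.8, 0.1, -0.6]
opening: 0.0112
```

Request:
{"fn": "play_rows", "kwargs": {
  "series": [
    [[1,0,0,0,0],[1,0,0,0,0],[1,0,0,0,0],[1,0,0,0,0]]
  ]
}}

```text
t: 4.9
tool_pos: [0.43, -0.3461, 0.0141]
orientation: [-3.053, -0.739, 0.0]
force: [0.2, 0.3, 0.3]
opening: 0.0002
```

Run:
```python
from h import *
from plant import sensors
c=cam("wrist"); cv2.imwrite("pics/w3.png",cv2.resize(c["color"][:,:,::-1],None,fx=1.25,fy=1.25))
d=pickle.load(open("pics/w2.pkl","rb"))
# w2 : far rod end (321,135)/1.25
print(world(d,np.array([321/1.25]),np.array([135/1.25]),0.0055), world(d,np.array([321/1.25]),np.array([225/1.25])))
s=sensors.read_state(); print(s["opening"],s["tool_pos"])
R=cv2.Rodrigues(s["orientation"])[0]; print(R)
print("tcp pix",pix(c,s["tool_pos"])*1.25, "tip",pix(c,s["tool_pos"]+R[:,2]*.014)*1.25,"rodctr",pix(c,[.431,-.347,.0055])*1.25)
```

```text
[[ 0.49765216 -0.3093888   0.0055    ]] [[ 0.44963367 -0.33402313  0.01288742]]
0.00039408416009333144 [ 0.43006373 -0.34613678  0.01405718]
[[ 8.89382543e-01  4.57163744e-01 -5.12256179e-05]
 [ 4.57163746e-01 -8.89382544e-01  2.42562197e-05]
 [-3.44701061e-05 -4.49915537e-05 -9.99999998e-01]]
tcp pix [[322.34048114 286.29252941]] tip [[322.37953061 276.16647496]] rodctr [[324.50325717 279.22199227]]
```

View pics/w3.png

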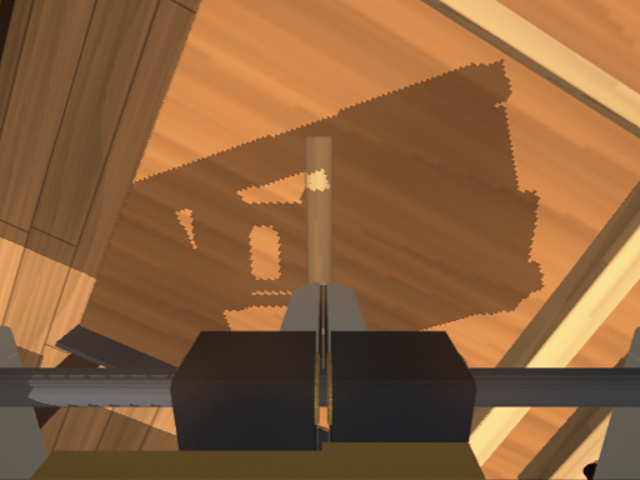

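Run:
```python
from h import *
from plant import sensors
c=cam("wrist"); s=sensors.read_state(); R=cv2.Rodrigues(s["orientation"])[0]
print(s["force"],s["wrist_torque"],s["opening"])
for u,v in [(310,286),(335,286),(310,300),(335,300),(300,320),(318,278),(318,260),(322,240),(350,310),(200,350)]:
    p=world(c,np.array([round(u/1.25)]),np.array([round(v/1.25)]))[0]
    print((u,v),p.round(4),"tool:",(R.T@(p-s["tool_pos"])).round(4))
im=c["color"][190:300,180:340,::-1]; cv2.imwrite("pics/w4.png",cv2.resize(im,None,fx=5,fy=5,interpolation=cv2.INTER_NEAREST))
c=cam("side"); cv2.imwrite("pics/s4.png",cv2.resize(c["color"][90:230,160:360,::-1],None,fx=4,fy=4,interpolation=cv2.INTER_CUBIC))
```

```text
[ 0.6350643  -0.57314627 -0.56508351] [0.04655909 0.0060089  0.00438719] 0.00038686951702742226
(310, 286) [ 0.4356 -0.3367  0.0345] tool: [ 0.0093 -0.0058 -0.0205]
(335, 286) [ 0.4407 -0.3475  0.0335] tool: [ 0.0088  0.0061 -0.0195]
(310, 300) [ 0.4363 -0.337   0.05  ] tool: [ 0.0098 -0.0053 -0.036 ]
(335, 300) [ 0.4405 -0.3472  0.0481] tool: [ 0.0088  0.0057 -0.034 ]
(300, 320) [ 0.434  -0.3343  0.0658] tool: [ 0.0089 -0.0087 -0.0518]
(318, 278) [ 0.4328 -0.3418  0.0124] tool: [ 0.0044 -0.0026  0.0016]
(318, 260) [ 0.4416 -0.3373  0.0121] tool: [ 0.0143 -0.0025  0.002 ]
(322, 240) [ 0.4528 -0.3345  0.0125] tool: [0.0256 0.0001 0.0015]
(350, 310) [ 0.4431 -0.3525  0.0572] tool: [ 0.0087  0.0117 -0.0432]
(200, 350) [ 0.4499 -0.3065  0.1264] tool: [ 0.0358 -0.0262 -0.1124]
```

View pics/w4.png

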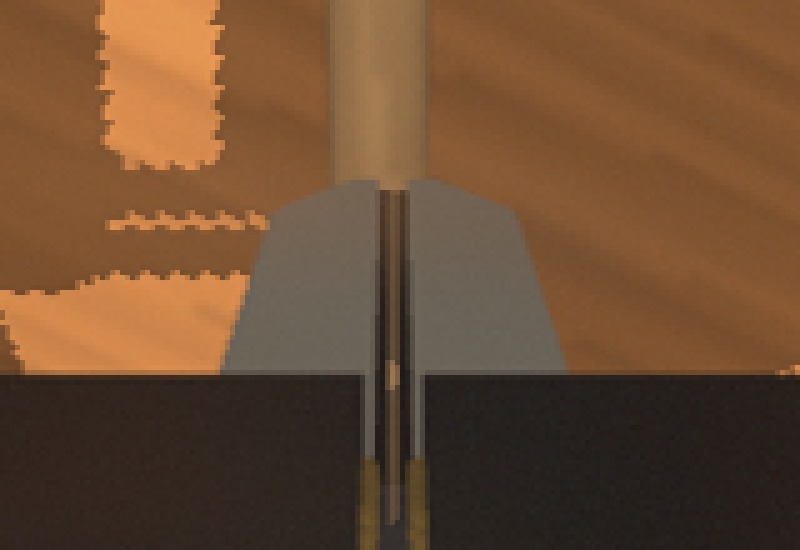

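View pics/s4.png

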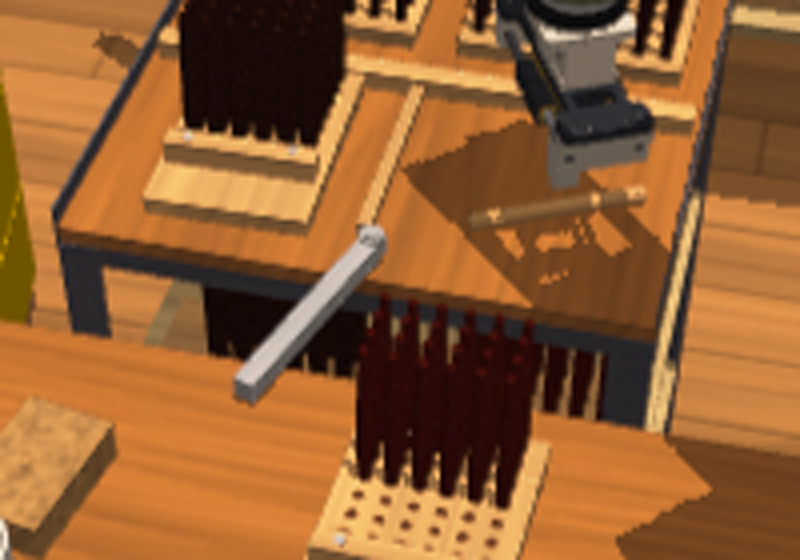

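Run:
```python
from h import *
c=cam("side")
for z in (0,.014,.02,.03,.035,.04):
    print(z,(pix(c,[.430,-.346,z])-[160,90])*4)
w=cam("wrist")
for z in (0,.014,.02,.03,.035,.04): print(z,(pix(w,[.430,-.346,z])-[180,190])*5,(pix(w,[.437,-.3425,z])-[180,190])*5)
from plant import robot
print([a for a in dir(robot) if a[0]!='_'], robot.tip_reach)
```

```text
0 [[560.30795082 206.91726583]]
0.014 [[561.35809638 193.77177709]]
0.02 [[561.81223305 188.08699517]]
0.03 [[562.57463399 178.54342969]]
0.035 [[562.95844033 173.73902728]]
0.04 [[563.34399978 168.91267976]]
0 [[388.33918661 154.48649361]] [[388.90553336 103.38209436]]
0.014 [[388.10137436 194.96782015]] [[388.70383443 140.82862458]]
0.02 [[387.98927102 214.05048822]] [[388.60864996 158.50015378]]
0.03 [[387.78671154 248.53095228]] [[388.43649067 190.46248519]]
0.035 [[387.67722702 267.16783389]] [[388.34334612 207.75529137]]
0.04 [[387.56166542 286.83917892]] [[388.24496171 226.02090652]]
['IKError', 'close_job', 'tip_reach'] 0.014
```

The depth, wrist and side views agree: the real fingertips are about 25 mm higher than tool_pos and tip_reach imply, and they closed above the rod. I'll open and find the true tip height by touching the deck in small steps.

Request:
{"fn": "play_rows", "kwargs": {
  "series": [
    [[0.0,0,0,0,0],[0.0,0,0,0,0],[0.0,0,0,0,0],[0.0,0,0,0,0],[0.0,0,0,0,0],[0.0,0,0,0,0],[0.0,0,0,-0.01,0],[0.0,0,0,-0.016,0]]
  ]
}}

```text
t: 5.95
tool_pos: [0.4298, -0.3459, -0.0029]
orientation: [-3.053, -0.739, 0.0]
force: [0.6, 0.0, -0.5]
opening: 0.0464
```

Request:
{"fn": "play_rows", "kwargs": {
  "series": [
    [[0.0,0,0,-0.002,0],[0.0,0,0,-0.003,0],[0.0,0,0,-0.003,0]]
  ]
}}

```text
t: 6.25
tool_pos: [0.43, -0.346, -0.0052]
orientation: [-3.053, -0.739, 0.0]
force: [-0.1, 0.5, 0.2]
opening: 0.0464
```

Run:
```python
from h import *
from plant import sensors
c=cam("wrist"); s=sensors.read_state(); R=cv2.Rodrigues(s["orientation"])[0]
print(s["tool_pos"],s["force"],s["opening"])
cv2.imwrite("pics/w5.png",cv2.resize(c["color"][:,:,::-1],None,fx=1.5,fy=1.5))
c=cam("side"); cv2.imwrite("pics/s5.png",cv2.resize(c["color"][90:190,240:360,::-1],None,fx=6,fy=6,interpolation=cv2.INTER_CUBIC))
```

```text
[ 0.43012061 -0.34617361 -0.00490488] [-0.26393743 -0.35389044 -0.60991199] 0.04667981307688323
```

View pics/w5.png

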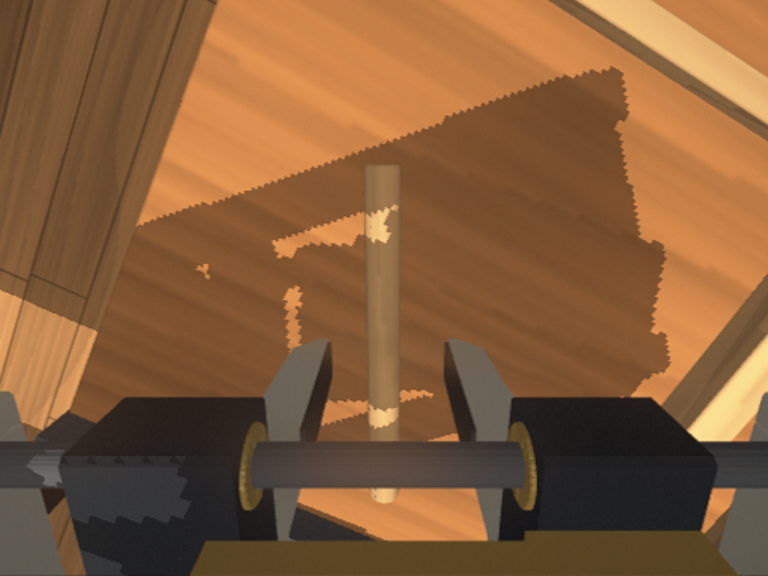

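View pics/s5.png

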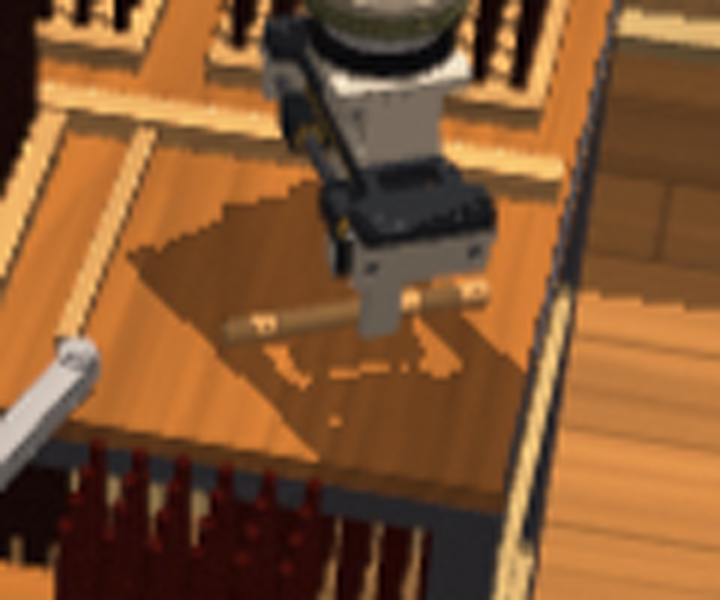

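The fingers straddle the rod (column 382) and hang just above the deck. Probing down.

Request:
{"fn": "play_rows", "kwargs": {
  "series": [
    [[0.0,0,0,-0.002,0],[0.0,0,0,-0.004,0],[0.0,0,0,-0.004,0]]
  ]
}}

```text
t: 6.65
tool_pos: [0.4299, -0.346, -0.0093]
orientation: [-3.053, -0.739, 0.0]
force: [-0.7, 0.2, -0.2]
opening: 0.0466
```

Request:
{"fn": "play_rows", "kwargs": {
  "series": [
    [[0.0,0,0,-0.001,0],[0.0,0,0,-0.002,0],[0.0,0,0,-0.002,0]]
  ]
}}

```text
t: 6.95
tool_pos: [0.43, -0.3461, -0.0111]
orientation: [-3.053, -0.739, 0.0]
force: [0.1, 0.3, -0.2]
opening: 0.0469
```

Request:
{"fn": "play_rows", "kwargs": {
  "series": [
    [[0.0,0,0,-0.001,0],[0.0,0,0,-0.002,0],[0.0,0,0,-0.002,0]]
  ]
}}

```text
t: 7.25
tool_pos: [0.4299, -0.346, -0.0131]
orientation: [-3.053, -0.739, 0.0]
force: [-0.2, 0.5, -0.5]
opening: 0.0465
```

Request:
{"fn": "play_rows", "kwargs": {
  "series": [
    [[0.0,0,0,-0.001,0],[0.0,0,0,-0.001,0]]
  ]
}}

```text
t: 7.45
tool_pos: [0.43, -0.3461, -0.0141]
orientation: [-3.053, -0.739, 0.0]
force: [0.3, -0.7, 0.6]
opening: 0.0465
```

Request:
{"fn": "play_rows", "kwargs": {
  "series": [
    [[0.0,0,0,-0.001,0],[0.0,0,0,-0.001,0]]
  ]
}}

```text
t: 7.65
tool_pos: [0.43, -0.3461, -0.0151]
orientation: [-3.053, -0.739, 0.0]
force: [-0.1, -0.1, -0.1]
opening: 0.0467
```

Request:
{"fn": "play_rows", "kwargs": {
  "series": [
    [[0.0,0,0,-0.001,0],[0.0,0,0,-0.001,0]]
  ]
}}

```text
t: 7.85
tool_pos: [0.4302, -0.3462, -0.0158]
orientation: [3.053, 0.739, 0.0]
force: [-0.6, 0.8, 2.4]
opening: 0.0466
```

Request:
{"fn": "play_rows", "kwargs": {
  "series": [
    [[0.0,0,0,-0.001,0],[0.0,0,0,-0.001,0]]
  ]
}}

```text
t: 8.05
tool_pos: [0.4302, -0.3462, -0.0158]
orientation: [-3.053, -0.739, 0.0]
force: [-5.1, 4.6, 11.7]
opening: 0.0468
```

Request:
{"fn": "play_rows", "kwargs": {
  "series": [
    [[0.0,0,0,-0.001,0],[0.0,0,0,-0.001,0]]
  ]
}}

```text
t: 8.25
tool_pos: [0.4302, -0.3463, -0.0159]
orientation: [-3.053, -0.739, 0.0]
force: [-8.7, 7.7, 22.5]
opening: 0.0464
```

Contact with the deck came at tool_pos z = −0.0158, so tip z = tool z + 0.0143, and stiffness is about 10 N/mm. I'll back off 4 mm and grip.

Request:
{"fn": "play_rows", "kwargs": {
  "series": [
    [[0.0,0,0,0.004,0],[1,0,0,0.004,0],[1,0,0,0.004,0],[1,0,0,0.004,0],[1,0,0,0.004,0],[1,0,0,0.004,0],[1,0,0,0.004,0],[1,0,0,0.004,0]]
  ],
  "force": 20
}}

```text
t: 9.05
tool_pos: [0.43, -0.3461, -0.014]
orientation: [-3.053, -0.739, 0.0]
force: [-0.3, -0.9, -1.3]
opening: 0.0129
```

Request:
{"fn": "play_rows", "kwargs": {
  "series": [
    [[1,0,0,0,0],[1,0,0,0,0],[1,0,0,0.02,0],[1,0,0,0.04,0],[1,0,0,0.04,0]]
  ]
}}

```text
t: 9.55
tool_pos: [0.4319, -0.3479, 0.0291]
orientation: [3.049, 0.738, 0.004]
force: [1.8, -1.5, 0.5]
opening: 0.0132
```

Request:
{"fn": "play_rows", "kwargs": {
  "series": [
    [[1,0,0,0.045,0],[1,0,0,0.09,0],[1,0,0,0.135,0],[1,0,0,0.17,0],[1,0.012,0.045,0.17,0.13],[1,0.024,0.09,0.17,0.26],[1,0.036,0.135,0.17,0.39],[1,0.048,0.18,0.17,0.52]]
  ]
}}

```text
t: 10.35
tool_pos: [0.4781, -0.1646, 0.1951]
orientation: [-2.757, -1.505, 0.0]
force: [1.5, 0.1, -0.1]
opening: 0.0131
```

Request:
{"fn": "play_rows", "kwargs": {
  "series": [
    [[1,0.012,0.045,0,0.08],[1,0.024,0.09,0,0.16],[1,0.036,0.135,0,0.24],[1,0.048,0.18,0,0.32],[1,0.06,0.225,0,0.4],[1,0.072,0.27,0,0.48],[1,0.084,0.315,0,0.53],[1,0.096,0.36,0,0.58]]
  ]
}}

```text
t: 11.15
tool_pos: [0.5741, 0.1958, 0.1948]
orientation: [-2.214, -2.228, 0.001]
force: [0.6, -0.2, 0.7]
opening: 0.0129
```

Run:
```python
from plant import sensors
import cv2
s=sensors.read_state(); R=cv2.Rodrigues(s["orientation"])[0]
print(s["t"],s["tool_pos"],s["opening"],R[:,1], s["force"])
```

```text
11.15 [0.57407834 0.19581669 0.1947919 ] 0.012903923098108639 [ 9.99980256e-01  6.24074651e-03 -7.34936196e-04] [ 0.62227987 -0.24478137  0.70133607]
```

Request:
{"fn": "play_rows", "kwargs": {
  "series": [
    [[1,0.008,0.045,0,0.008],[1,0.016,0.09,0,0.008],[1,0.024,0.135,0,0.008],[1,0.025,0.157,0,0.008],[1,0.025,0.157,-0.02,0.008],[1,0.025,0.157,-0.04,0.008],[1,0.025,0.157,-0.04,0.008]]
  ]
}}

```text
t: 11.85
tool_pos: [0.5966, 0.3501, 0.1504]
orientation: [-2.206, -2.234, 0.011]
force: [0.8, -0.8, -0.9]
opening: 0.0133
```

Run:
```python
from h import *
from plant import sensors
s=sensors.read_state(); R=cv2.Rodrigues(s["orientation"])[0]
print(s["t"],s["tool_pos"],s["opening"],R[:,1], s["force"])
for n in ("wrist","top"):
    c=cam(n); pickle.dump(c,open(f"pics/{n}6.pkl","wb")); cv2.imwrite(f"pics/{n}6.png",cv2.resize(c["color"][:,:,::-1],None,fx=1.4,fy=1.4))
```

```text
11.85 [0.59661346 0.35007663 0.15042667] 0.013331561341844388 [ 0.99989675  0.01259781 -0.00691254] [ 0.78119747 -0.81434244 -0.9402683 ]
```

View pics/wrist6.png

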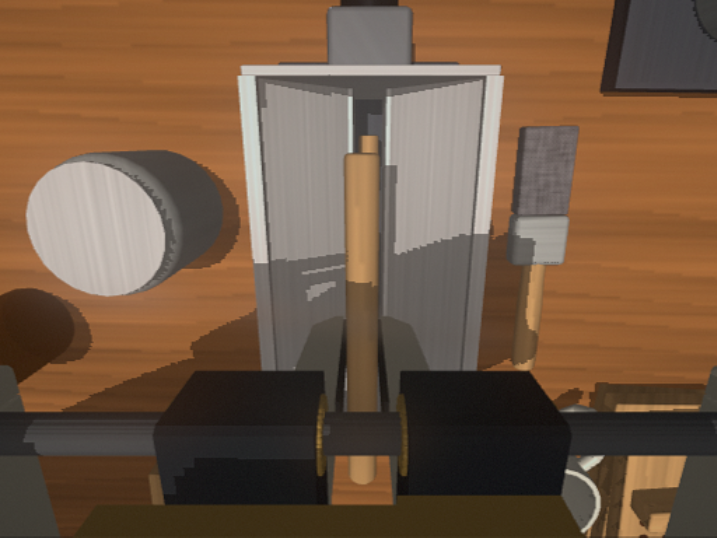

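View pics/top6.png

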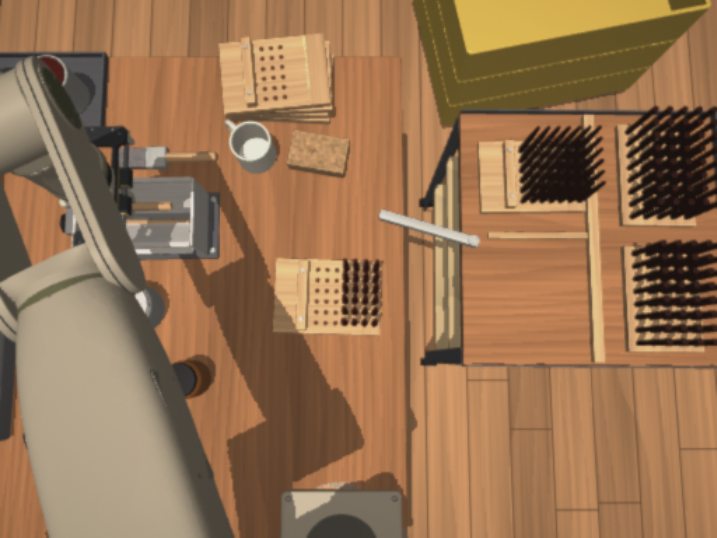

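Run:
```python
from h import *
c=pickle.load(open("pics/wrist6.pkl","rb")); im=c["color"]
print(im[int(125/1.4), 240:290].mean(1).astype(int))
for (u,v,z,n) in [(353,110,.07,"slot l"),(388,110,.07,"slot r"),(353,140,.07,"slot l"),(388,140,.07,"slot r"),(241,75,.121,"rim l out"),(502,75,.121,"rim r out"),(370,68,.121,"rim far"),(361,153,.172,"rod end")]:
    print(n,world(c,np.array([u/1.4]),np.array([v/1.4]),z)[0].round(4))
from plant import sensors
print(sensors.read_state()["tool_pos"])
```

```text
[143 143 143 144 141 143 144 140 158 200 213 188  95  72  61  63  63  62
  64  63  63  62  72  90  90  91  89  88  88  88  88  88  90  91  86 125
 189 209 193 154 156 163 166 161 159 163 165 166 163 162]
slot l [0.5898 0.4498 0.07  ]
slot r [0.6106 0.45   0.07  ]
slot l [0.5899 0.4327 0.07  ]
slot r [0.6112 0.433  0.07  ]
rim l out [0.5386 0.4611 0.121 ]
rim r out [0.6606 0.4624 0.121 ]
rim far [0.599  0.4647 0.121 ]
rod end [0.5957 0.4279 0.172 ]
[0.59846598 0.35048115 0.15480869]
```

Request:
{"fn": "play_rows", "kwargs": {
  "series": [
    [[1,0.0015,0.001,-0.02,0],[1,0.0015,0.001,-0.045,0],[1,0.0015,0.001,-0.065,0],[1,0.0015,0.001,-0.073,0],[1,0.0015,0.001,-0.073,0],[1,0.0015,0.001,-0.073,0]]
  ]
}}

```text
t: 12.55
tool_pos: [0.6016, 0.3522, 0.0849]
orientation: [2.208, 2.234, 0.003]
force: [-0.8, 0.7, 0.9]
opening: 0.0135
```

Request:
{"fn": "play_rows", "kwargs": {
  "series": [
    [[1,-0.001,0,0,0],[0.45,-0.001,0,0,0],[0.45,-0.001,0,0,0],[0.45,-0.001,0,0,0],[0.45,-0.001,0,0,0],[0.45,-0.001,0,0,0]]
  ]
}}

```text
t: 13.15
tool_pos: [0.5995, 0.3518, 0.0831]
orientation: [-2.208, -2.235, 0.0]
force: [-0.8, -0.8, 0.5]
opening: 0.0258
```

Request:
{"fn": "play_rows", "kwargs": {
  "series": [
    [[0.45,0,0,0.04,0],[0.45,0,0,0.08,0],[0.45,0,0,0.11,0]]
  ]
}}

```text
t: 13.45
tool_pos: [0.6001, 0.3521, 0.1959]
orientation: [2.208, 2.234, 0.003]
force: [0.3, -0.1, -0.7]
opening: 0.0257
```

Run:
```python
from h import *
from plant import sensors
s=sensors.read_state(); print(s["t"],s["tool_pos"],s["opening"])
for n in ("wrist","top"):
    c=cam(n); pickle.dump(c,open(f"pics/{n}7.pkl","wb")); cv2.imwrite(f"pics/{n}7.png",cv2.resize(c["color"][:,:,::-1],None,fx=1.4,fy=1.4))
```

```text
13.45 [0.60006137 0.3521065  0.19586804] 0.02565005352297726
```

View pics/wrist7.png

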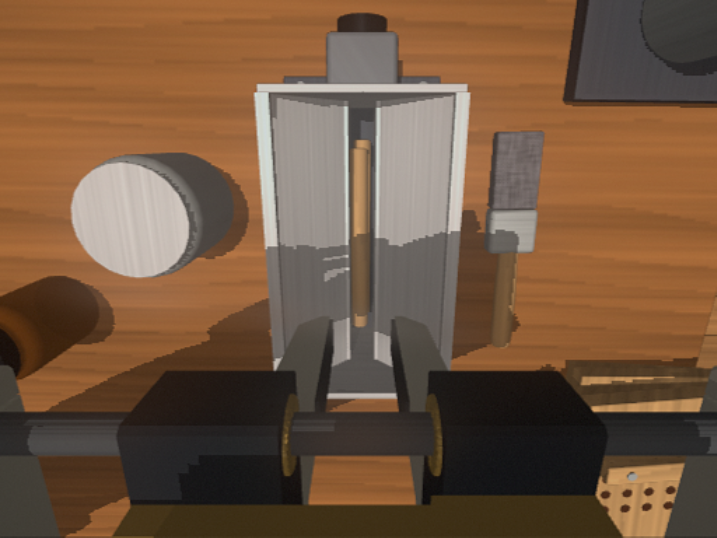

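The rod now lies in the slot (columns 352–370, rows 148–325). I'll check its height from the depth readings and open the gripper on the way to the board.

Run:
```python
from h import *
c=pickle.load(open("pics/wrist7.pkl","rb"))
for v in (155,180,210,240,280,310,320):
    print(v,world(c,np.array([int(361/1.4)]),np.array([int(v/1.4)]))[0].round(4))
```

```text
155 [0.5982 0.4254 0.0498]
180 [0.5984 0.4064 0.0493]
210 [0.5986 0.3823 0.0498]
240 [0.5989 0.3582 0.0497]
280 [0.5992 0.3228 0.0482]
310 [0.5995 0.2968 0.05  ]
320 [0.5996 0.2873 0.0491]
```

Request:
{"fn": "play_rows", "kwargs": {
  "series": [
    [[-0.75,-0.02,-0.04,0,0],[-0.75,-0.04,-0.08,0,0],[-0.75,-0.06,-0.12,0,0],[-0.75,-0.08,-0.16,0,-0.02],[-0.75,-0.105,-0.2,0,-0.045],[-0.75,-0.137,-0.24,0,-0.045],[-0.75,-0.137,-0.243,-0.02,-0.045],[-0.75,-0.137,-0.243,-0.06,-0.045]]
  ]
}}

```text
t: 14.35
tool_pos: [0.4648, 0.1078, 0.1359]
orientation: [2.257, 2.179, 0.01]
force: [0.6, 1.2, -0.1]
opening: 0.0806
```

Rod top is at 0.049–0.050 along its whole length, so it lies flat on the two others (36 + 14 = 50 mm). Next I lower onto the tail ledge behind the cleat.

Request:
{"fn": "play_rows", "kwargs": {
  "series": [
    [[-0.75,0,-0.005,0,0.003],[-0.75,0,-0.007,-0.03,0.003],[-0.75,0,-0.007,-0.06,0.003],[-0.75,0,-0.007,-0.09,0.003],[-0.75,0,-0.007,-0.11,0.003],[-0.75,0,-0.007,-0.115,0.003],[-0.75,0,-0.007,-0.115,0.003]]
  ]
}}

```text
t: 15.05
tool_pos: [0.4624, 0.1018, 0.0182]
orientation: [-2.253, -2.188, 0.002]
force: [0.1, -0.6, 0.5]
opening: 0.0818
```

Run:
```python
from h import *
from plant import sensors
s=sensors.read_state(); R=cv2.Rodrigues(s["orientation"])[0]; print(s["t"],s["tool_pos"],s["opening"],R[:,1],s["force"])
for n in ("wrist","side","top"):
    c=cam(n); pickle.dump(c,open(f"pics/{n}8.pkl","wb")); cv2.imwrite(f"pics/{n}8.png",cv2.resize(c["color"][:,:,::-1],None,fx=1.4,fy=1.4))
```

```text
15.05 [0.46239691 0.10182167 0.01823854] 0.08183724635480502 [ 0.99956064 -0.02960661 -0.00140428] [ 0.08639732 -0.6147973   0.45351262]
```

View pics/wrist8.png

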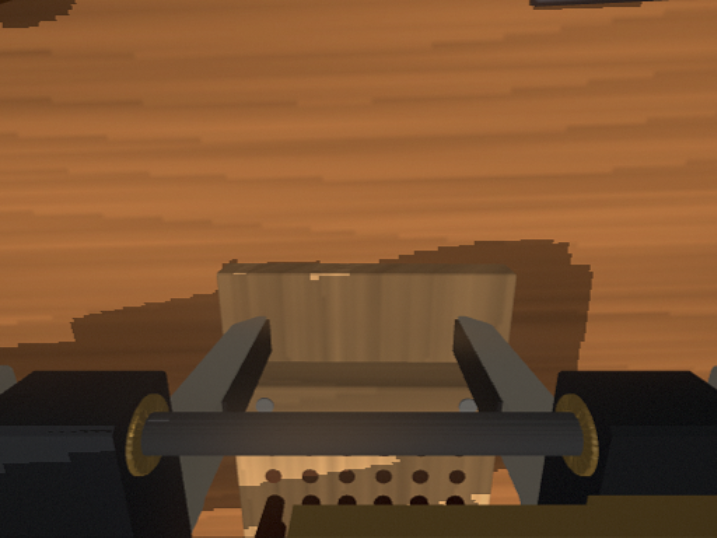

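View pics/top8.png

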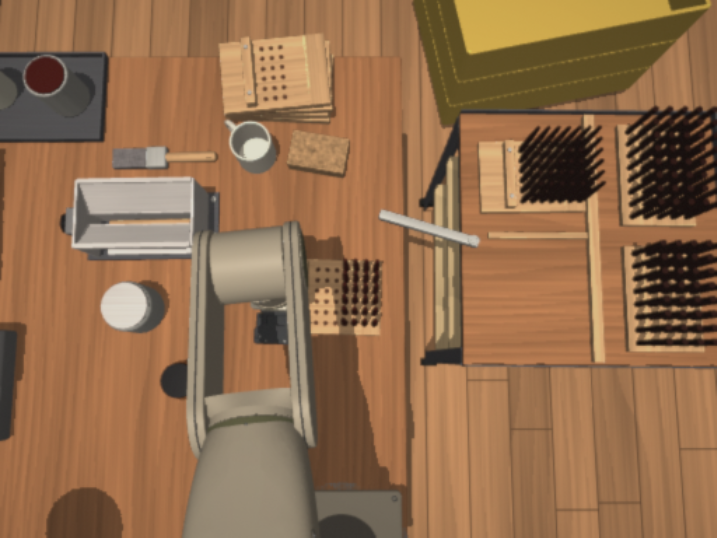

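View pics/side8.png

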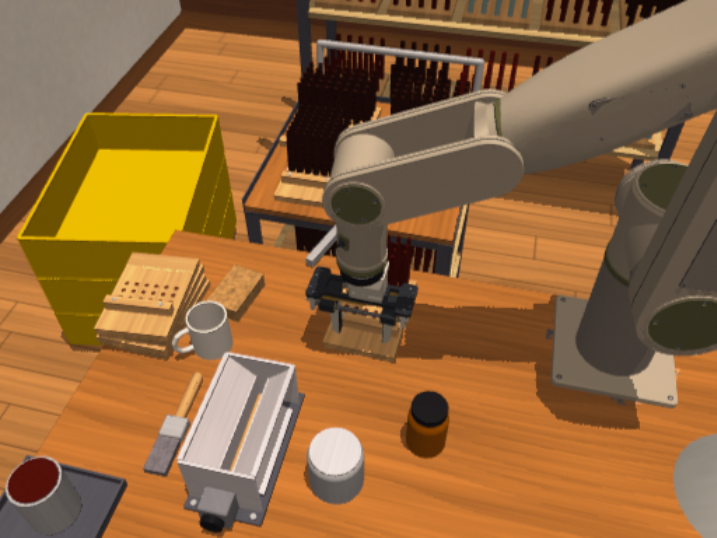

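The wrist view shows both fingers over the free ledge (tail edge at row 272, cleat face at rows 362–388), centred on the board. The top view shows the slot rod and everything else unchanged. Lowering to contact.

Request:
{"fn": "play_rows", "kwargs": {
  "series": [
    [[-0.75,0.001,0,-0.005,-0.002],[-0.75,0.001,0,-0.01,-0.002],[-0.75,0.001,0,-0.013,-0.002],[-0.75,0.001,0,-0.013,-0.002]]
  ]
}}

```text
t: 15.6
tool_pos: [0.4629, 0.1018, 0.0044]
orientation: [-2.256, -2.185, 0.002]
force: [0.6, -0.8, 0.5]
opening: 0.0814
```

Request:
{"fn": "play_rows", "kwargs": {
  "series": [
    [[-0.75,0,0,-0.001,0],[-0.75,0,0,-0.001,0]]
  ]
}}

```text
t: 15.8
tool_pos: [0.4635, 0.1018, 0.004]
orientation: [-2.257, -2.186, 0.0]
force: [0.3, -0.4, -0.8]
opening: 0.0813
```

Request:
{"fn": "play_rows", "kwargs": {
  "series": [
    [[-0.75,0,0,-0.001,0],[-0.75,0,0,-0.001,0]]
  ]
}}

```text
t: 16.0
tool_pos: [0.4638, 0.1019, 0.0037]
orientation: [2.257, 2.186, 0.0]
force: [-2.5, -0.7, 5.0]
opening: 0.081
```

Request:
{"fn": "play_rows", "kwargs": {
  "series": [
    [[-0.75,0,-0.004,0,0],[-0.75,0,-0.008,0,0],[-0.75,0,-0.012,0,0],[-0.75,0,-0.015,0,0],[-0.75,0,-0.017,0,0],[-0.75,0,-0.017,0,0]]
  ]
}}

```text
t: 16.6
tool_pos: [0.4643, 0.0849, 0.0037]
orientation: [2.257, 2.185, 0.002]
force: [-0.3, 3.0, 4.1]
opening: 0.0815
```

Ledge contact came at tool z 0.0037 as predicted, and the cleat is touched at y≈0.085 with 3 N. I'm starting the slide with preload, turning gently to the bay's yaw.

Request:
{"fn": "play_rows", "kwargs": {
  "series": [
    [[-0.75,0,-0.003,-0.0003,0.001],[-0.75,0,-0.008,-0.0006,0.003],[-0.75,0,-0.015,-0.0009,0.005],[-0.75,-0.001,-0.023,-0.0012,0.007],[-0.75,-0.001,-0.031,-0.0015,0.009],[-0.75,-0.002,-0.039,-0.0015,0.011],[-0.75,-0.002,-0.047,-0.0015,0.013],[-0.75,-0.002,-0.055,-0.0015,0.015]]
  ]
}}

```text
t: 17.4
tool_pos: [0.4637, 0.0305, 0.0038]
orientation: [2.239, 2.201, 0.007]
force: [0.2, 8.4, 14.8]
opening: 0.0812
```

Run:
```python
from h import *
from plant import sensors
s=sensors.read_state(); R=cv2.Rodrigues(s["orientation"])[0]; print(s["t"],s["tool_pos"],s["opening"],R[:,1],s["force"])
for n in ("top","side"):
    c=cam(n); pickle.dump(c,open(f"pics/{n}9.pkl","wb")); cv2.imwrite(f"pics/{n}9.png",cv2.resize(c["color"][:,:,::-1],None,fx=1.4,fy=1.4))
    if n=="top": cv2.imwrite("pics/o9.png",cv2.resize(ortho(c,0.33,0.63,-0.45,0.15,0.018),None,fx=1.3,fy=1.3))
```

```text
17.4 [0.46371185 0.03053438 0.00377399] 0.0812104416873029 [ 0.99984561 -0.01713445  0.00389395] [ 0.18619225  8.44840566 14.78904848]
```

View pics/o9.png

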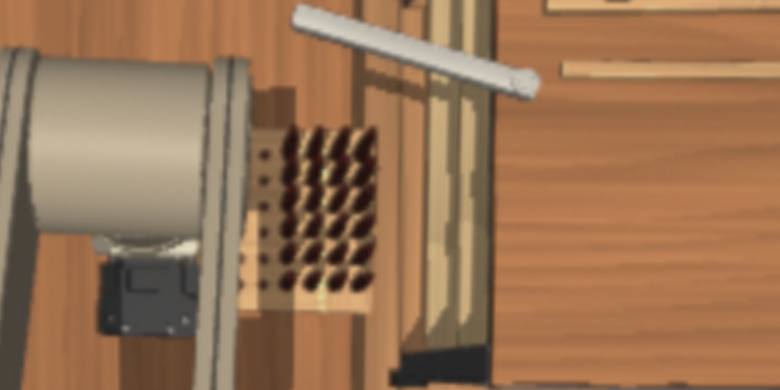

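The plan view shows the board's front just past the bench edge (front corner near (370,310), y≈−0.135), as predicted by tool y − 0.163. Continuing with more preload.

Request:
{"fn": "play_rows", "kwargs": {
  "series": [
    [[-0.75,0,-0.006,-0.0003,0.001],[-0.75,0,-0.012,-0.0006,0.003],[-0.75,-0.001,-0.019,-0.0009,0.005],[-0.75,-0.001,-0.026,-0.0012,0.007],[-0.75,-0.002,-0.033,-0.0012,0.008],[-0.75,-0.002,-0.04,-0.0012,0.009],[-0.75,-0.002,-0.046,-0.0012,0.009]]
  ]
}}

```text
t: 18.2
tool_pos: [0.4629, -0.0154, 0.0038]
orientation: [2.229, 2.21, 0.009]
force: [-0.7, 11.4, 25.1]
opening: 0.0813
```

Request:
{"fn": "play_rows", "kwargs": {
  "series": [
    [[-0.75,0,-0.006,-0.0002,0],[-0.75,0,-0.012,-0.0003,0],[-0.75,0,-0.018,-0.0004,0],[-0.75,0,-0.024,-0.0004,0],[-0.75,0,-0.03,-0.0004,0]]
  ]
}}

```text
t: 18.7
tool_pos: [0.4632, -0.0453, 0.0038]
orientation: [2.229, 2.21, 0.009]
force: [-1.6, 12.8, 29.0]
opening: 0.0815
```

Run:
```python
from h import *
from plant import sensors
s=sensors.read_state(); R=cv2.Rodrigues(s["orientation"])[0]; print(s["t"],s["tool_pos"],s["opening"],R[:,1],s["force"])
for n in ("top","side"):
    c=cam(n); pickle.dump(c,open(f"pics/{n}10.pkl","wb"))
    if n=="top": cv2.imwrite("pics/o10.png",cv2.resize(ortho(c,0.33,0.63,-0.45,0.15,0.018),None,fx=1.3,fy=1.3))
    else: cv2.imwrite("pics/s10.png",cv2.resize(c["color"][110:260,180:340,::-1],None,fx=4,fy=4,interpolation=cv2.INTER_CUBIC))
```

```text
18.7 [ 0.46315113 -0.04534092  0.00377853] 0.08152988934387663 [ 0.99994578 -0.00836135  0.00620622] [-1.58835155 12.84476494 29.01217903]
```

View pics/o10.png

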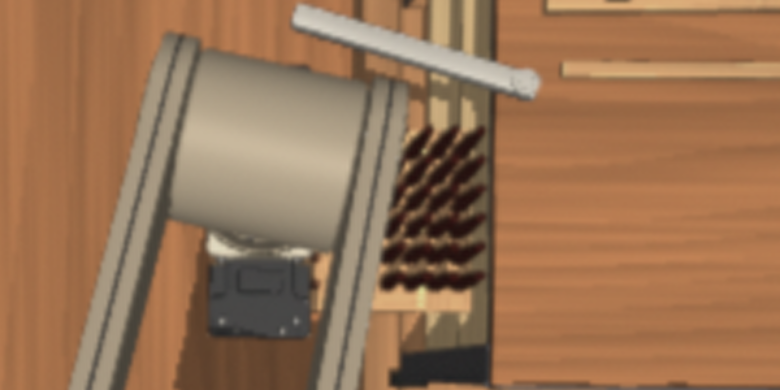

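View pics/s10.png

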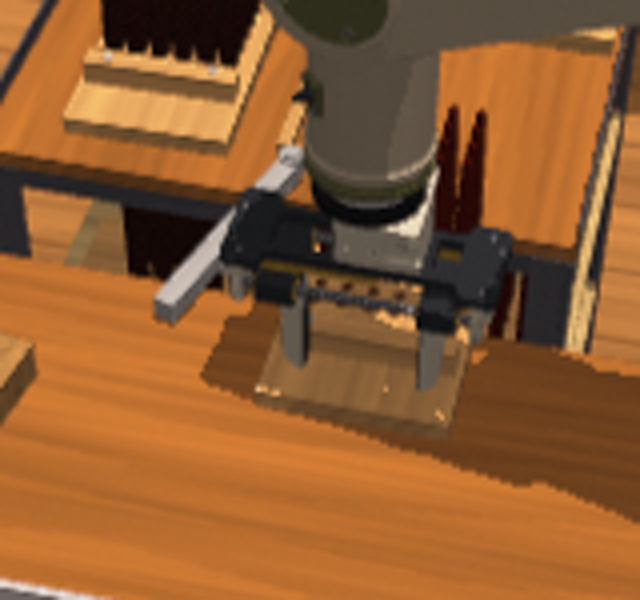

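The board is level (tool z still 0.0038), held with 29 N, and its front is about 25 mm short of the deck. I'll continue across the gap in finer steps.

Request:
{"fn": "play_rows", "kwargs": {
  "series": [
    [[-0.75,-0.0003,-0.005,-0.0002,0.0003],[-0.75,-0.0006,-0.01,-0.0004,0.0006],[-0.75,-0.0009,-0.015,-0.0005,0.0009],[-0.75,-0.0012,-0.02,-0.0005,0.001],[-0.75,-0.0015,-0.025,-0.0005,0.001],[-0.75,-0.0015,-0.03,-0.0005,0.001]]
  ]
}}

```text
t: 19.4
tool_pos: [0.462, -0.0755, 0.0038]
orientation: [2.227, 2.211, 0.009]
force: [-0.5, 14.6, 33.5]
opening: 0.0813
```

Request:
{"fn": "play_rows", "kwargs": {
  "series": [
    [[-0.75,0,-0.005,0,0],[-0.75,0,-0.01,0,0],[-0.75,0,-0.015,0,0],[-0.75,0,-0.02,0,0],[-0.75,0,-0.025,0,0]]
  ]
}}

```text
t: 19.9
tool_pos: [0.4621, -0.1006, 0.0039]
orientation: [2.227, 2.211, 0.009]
force: [-0.2, 12.9, 33.5]
opening: 0.0815
```

Run:
```python
from h import *
from plant import sensors
s=sensors.read_state(); R=cv2.Rodrigues(s["orientation"])[0]; print(s["t"],s["tool_pos"],s["opening"],R[:,1],s["force"])
for n in ("top","side"):
    c=cam(n); pickle.dump(c,open(f"pics/{n}11.pkl","wb"))
    if n=="top": cv2.imwrite("pics/o11.png",cv2.resize(ortho(c,0.33,0.63,-0.45,0.15,0.018),None,fx=1.3,fy=1.3))
    else: cv2.imwrite("pics/s11.png",cv2.resize(c["color"][80:230,180:340,::-1],None,fx=4,fy=4,interpolation=cv2.INTER_CUBIC))
```

```text
19.9 [ 0.46207993 -0.1006189   0.00387016] 0.08148578693866722 [ 0.99994874 -0.00737533  0.00693759] [-0.21007356 12.87964398 33.5102048 ]
```

View pics/o11.png

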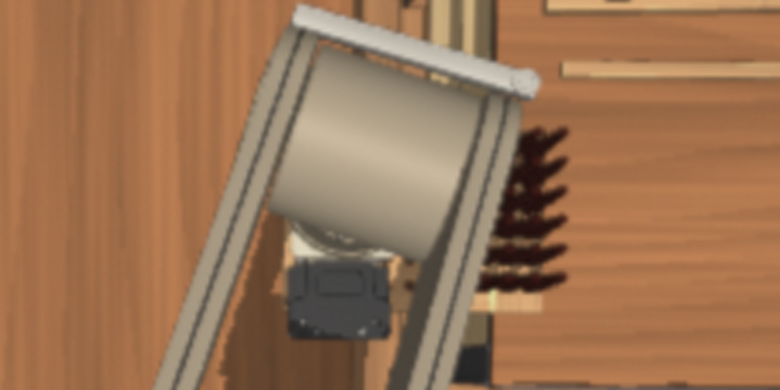

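View pics/s11.png

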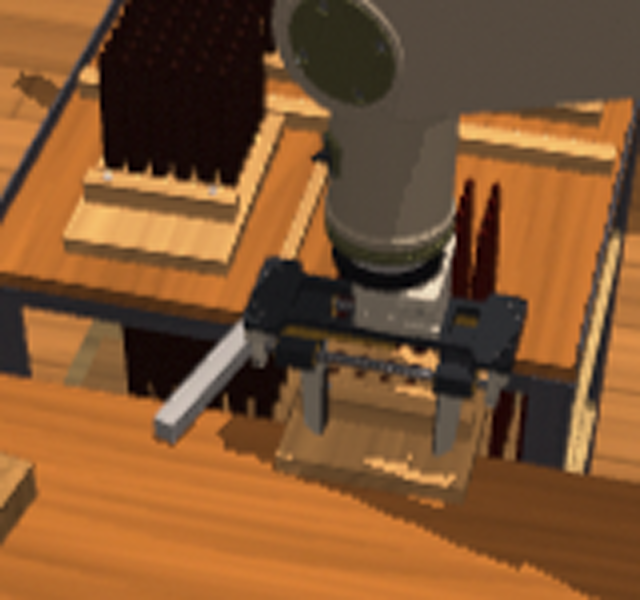

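Still level at z 0.0039, and the nose is now about 30 mm over the deck. I'll go on, easing the down-force as the weight moves onto the deck.

Request:
{"fn": "play_rows", "kwargs": {
  "series": [
    [[-0.75,0,-0.006,0,0],[-0.75,-0.0002,-0.012,0.0002,0],[-0.75,-0.0004,-0.018,0.0006,0],[-0.75,-0.0006,-0.024,0.0011,0],[-0.75,-0.0008,-0.029,0.0016,0],[-0.75,-0.001,-0.034,0.0021,0]]
  ]
}}

```text
t: 20.6
tool_pos: [0.4591, -0.135, 0.0036]
orientation: [2.228, 2.212, 0.005]
force: [1.2, 7.6, 11.1]
opening: 0.0814
```

Run:
```python
from h import *
from plant import sensors
s=sensors.read_state(); R=cv2.Rodrigues(s["orientation"])[0]; print(s["t"],s["tool_pos"],s["opening"],R[:,1],s["force"])
for n in ("side",):
    c=cam(n); pickle.dump(c,open(f"pics/{n}12.pkl","wb"))
    cv2.imwrite("pics/s12.png",cv2.resize(c["color"][80:230,180:340,::-1],None,fx=4,fy=4,interpolation=cv2.INTER_CUBIC))
```

```text
20.6 [ 0.4590544  -0.13501632  0.00358806] 0.08141983800671206 [ 0.99996851 -0.00702527  0.00369208] [ 1.19694508  7.62289709 11.1408    ]
```

View pics/s12.png

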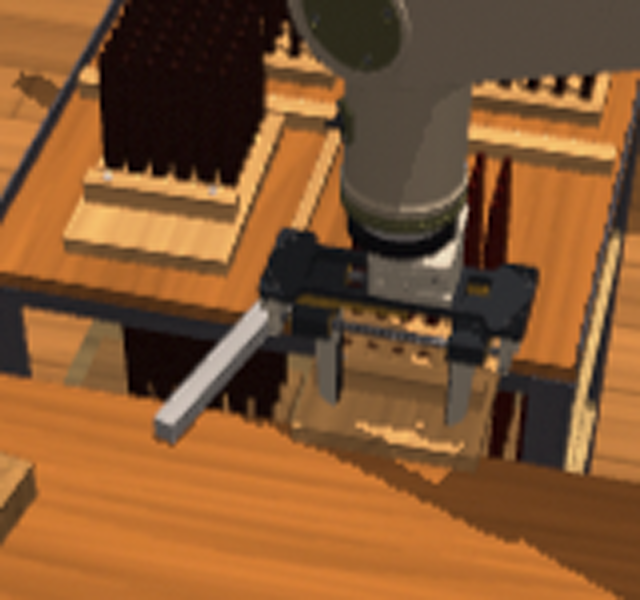

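Request:
{"fn": "play_rows", "kwargs": {
  "series": [
    [[-0.75,0.001,-0.003,0.0006,0],[-0.75,0.001,-0.006,0.0012,0],[-0.75,0.001,-0.009,0.0018,0],[-0.75,0.001,-0.013,0.0022,0],[-0.75,0.001,-0.018,0.0022,0],[-0.75,0.001,-0.023,0.0022,0]]
  ]
}}

```text
t: 21.25
tool_pos: [0.4576, -0.1585, 0.0034]
orientation: [-2.229, -2.213, 0.001]
force: [0.4, 3.3, -1.4]
opening: 0.0812
```

Run:
```python
from h import *
from plant import sensors
s=sensors.read_state(); R=cv2.Rodrigues(s["orientation"])[0]; print(s["t"],s["tool_pos"],s["opening"],R[:,1],s["force"])
for n in ("side","top"):
    c=cam(n); pickle.dump(c,open(f"pics/{n}13.pkl","wb"))
    if n=="top": cv2.imwrite("pics/o13.png",cv2.resize(ortho(c,0.33,0.63,-0.53,0.07,0.018),None,fx=1.3,fy=1.3))
    else: cv2.imwrite("pics/s13.png",cv2.resize(c["color"][80:230,180:340,::-1],None,fx=4,fy=4,interpolation=cv2.INTER_CUBIC))
```

```text
21.25 [ 0.45759812 -0.15845519  0.00338778] 0.08119846010229315 [ 9.99975166e-01 -6.99899825e-03 -8.25743621e-04] [ 0.35723987  3.28042169 -1.40128442]
```

View pics/s13.png

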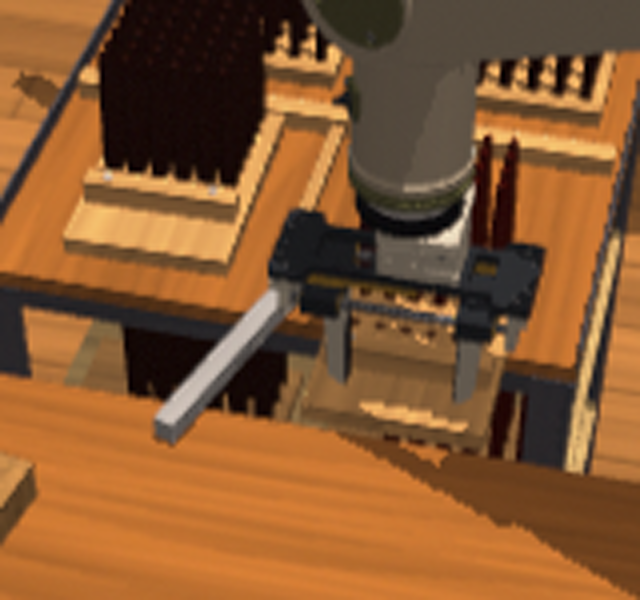

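View pics/o13.png

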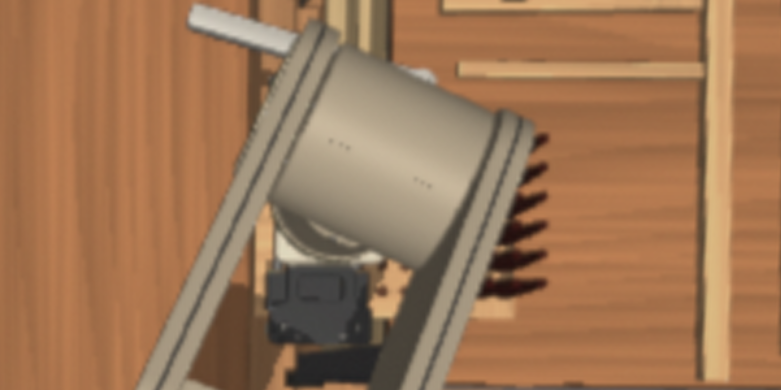

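The board is level across the deck with no down-force left, x≈0.458, and its front at about y −0.325. I'll push on to near the stop.

Request:
{"fn": "play_rows", "kwargs": {
  "series": [
    [[-0.75,0.0005,-0.008,0.0003,0],[-0.75,0.001,-0.018,0.0005,0],[-0.75,0.001,-0.03,0.0005,0],[-0.75,0.001,-0.045,0.0005,0],[-0.75,0.001,-0.06,0.0005,0],[-0.75,0.001,-0.075,0.0005,0],[-0.75,0.001,-0.09,0.0005,0],[-0.75,0.001,-0.105,0.0005,0]]
  ]
}}

```text
t: 22.15
tool_pos: [0.4589, -0.2646, 0.0042]
orientation: [-2.23, -2.213, 0.0]
force: [-0.1, 3.0, -1.5]
opening: 0.0812
```

Request:
{"fn": "play_rows", "kwargs": {
  "series": [
    [[-0.75,0,-0.01,0,0],[-0.75,0,-0.018,0,0],[-0.75,0,-0.026,0,0],[-0.75,0,-0.032,0,0],[-0.75,0,-0.037,0,0],[-0.75,0,-0.04,0,0]]
  ]
}}

```text
t: 22.75
tool_pos: [0.4591, -0.3034, 0.0043]
orientation: [-2.229, -2.214, 0.0]
force: [-0.8, 2.9, -0.9]
opening: 0.0816
```

Run:
```python
from h import *
from plant import sensors
s=sensors.read_state(); R=cv2.Rodrigues(s["orientation"])[0]; print(s["t"],s["tool_pos"],s["opening"],R[:,1],s["force"])
for n in ("side","top"):
    c=cam(n); pickle.dump(c,open(f"pics/{n}14.pkl","wb"))
    if n=="top": cv2.imwrite("pics/o14.png",cv2.resize(ortho(c,0.33,0.63,-0.6,0.0,0.018),None,fx=1.3,fy=1.3))
    else: cv2.imwrite("pics/s14.png",cv2.resize(c["color"][60:210,180:340,::-1],None,fx=4,fy=4,interpolation=cv2.INTER_CUBIC))
```

```text
22.75 [ 0.45908214 -0.30341342  0.00429169] 0.0816403388584307 [ 9.99976265e-01 -6.88940346e-03 -7.90337449e-05] [-0.76949766  2.89391209 -0.91958783]
```

View pics/s14.png

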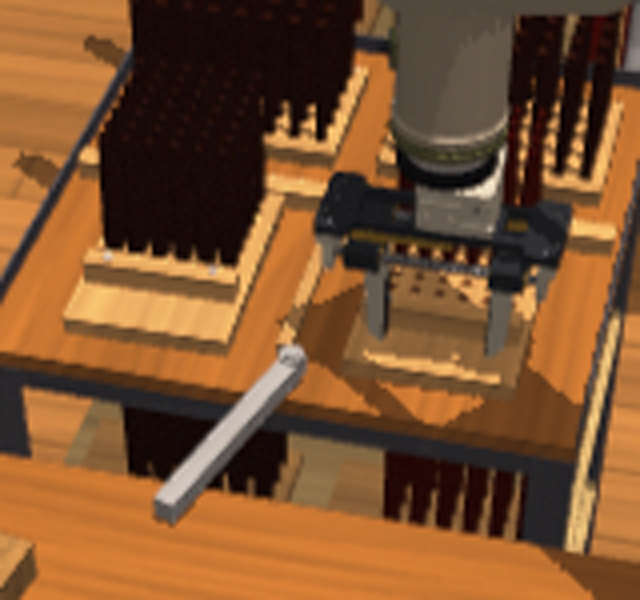

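View pics/o14.png

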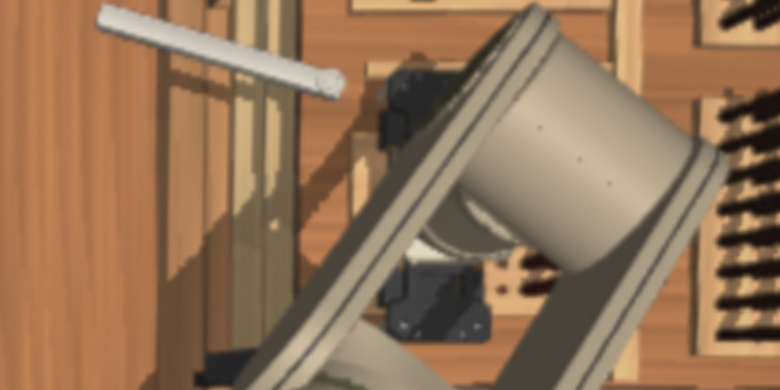

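Nearly home: the board's tail is well inside the mouth. Final millimetres, watching for the force to rise.

Request:
{"fn": "play_rows", "kwargs": {
  "series": [
    [[-0.75,0,-0.0015,0,0],[-0.75,0,-0.003,0,0],[-0.75,0,-0.003,0,0]]
  ]
}}

```text
t: 23.15
tool_pos: [0.4593, -0.3051, 0.0044]
orientation: [-2.228, -2.213, -0.002]
force: [-0.3, 5.7, 2.4]
opening: 0.0816
```

Request:
{"fn": "play_rows", "kwargs": {
  "series": [
    [[-0.75,0,-0.001,0,0],[-0.75,0,-0.002,0,0],[-0.75,0,-0.002,0,0]]
  ]
}}

```text
t: 23.45
tool_pos: [0.4594, -0.3052, 0.0044]
orientation: [-2.227, -2.211, -0.005]
force: [0.1, 16.1, 8.3]
opening: 0.0817
```

The tool stopped dead at y −0.305 with force rising to 16 N, so the board is against the stop. Backing off and lifting clear.

Request:
{"fn": "play_rows", "kwargs": {
  "series": [
    [[-0.75,0,0.004,0,0],[-0.75,0,0.009,0.001,0],[-0.75,0,0.01,0.004,0],[-0.75,0,0.01,0.04,0],[-0.75,0,0.01,0.085,0],[-0.75,0,0.03,0.13,0],[-0.75,0,0.06,0.17,0],[1,0,0.1,0.19,0]]
  ],
  "force": 10
}}

```text
t: 24.25
tool_pos: [0.4606, -0.2095, 0.1995]
orientation: [2.226, 2.206, 0.002]
force: [1.0, 0.8, 0.4]
opening: 0.0771
```

Request:
{"fn": "play_rows", "kwargs": {
  "series": [
    [[1,0,0.04,0,0.14],[1,0,0.085,0,0.28],[1,0,0.13,0,0.42],[1,0,0.17,0,0.56],[1,0,0.2,0,0.7],[1,0,0.2,0,0.7]]
  ]
}}

```text
t: 24.85
tool_pos: [0.4592, -0.0053, 0.1949]
orientation: [1.323, 2.848, 0.002]
force: [-0.7, -0.6, 0.8]
opening: 0.0296
```

Run:
```python
from h import *
from plant import sensors
s=sensors.read_state(); R=cv2.Rodrigues(s["orientation"])[0]; print(s["t"],s["tool_pos"],s["opening"],R[:,1],s["force"],s["q"].round(2))
for n in ("side","top"):
    c=cam(n); pickle.dump(c,open(f"pics/{n}15.pkl","wb"))
    if n=="top":
        cv2.imwrite("pics/o15.png",cv2.resize(ortho(c,0.3,0.7,-0.6,0.0,0.0165),None,fx=1.3,fy=1.3)); cv2.imwrite("pics/t15.png",cv2.resize(c["color"][:,:,::-1],None,fx=1.4,fy=1.4))
```

```text
24.85 [ 0.45915983 -0.00530095  0.19489311] 0.029635100181819 [0.76428386 0.6448786  0.00133052] [-0.69694651 -0.59869431  0.84074957] [-0.12 -0.26  1.88  0.    1.52 -0.82]
```

View pics/o15.png

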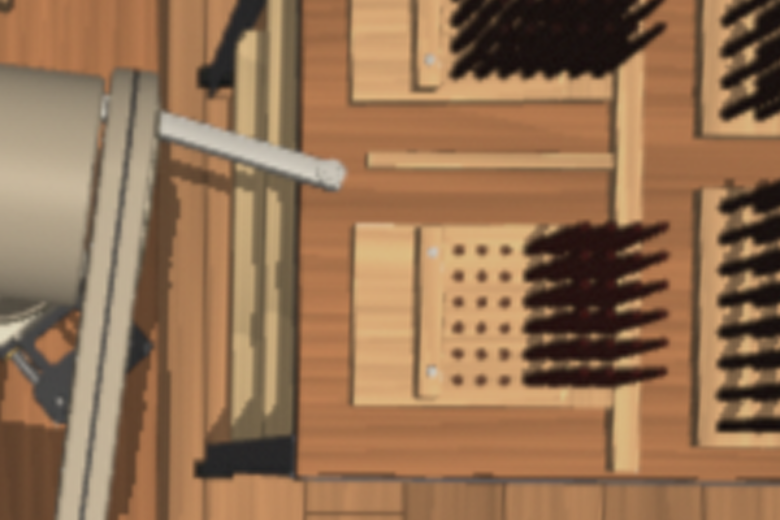

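View pics/t15.png

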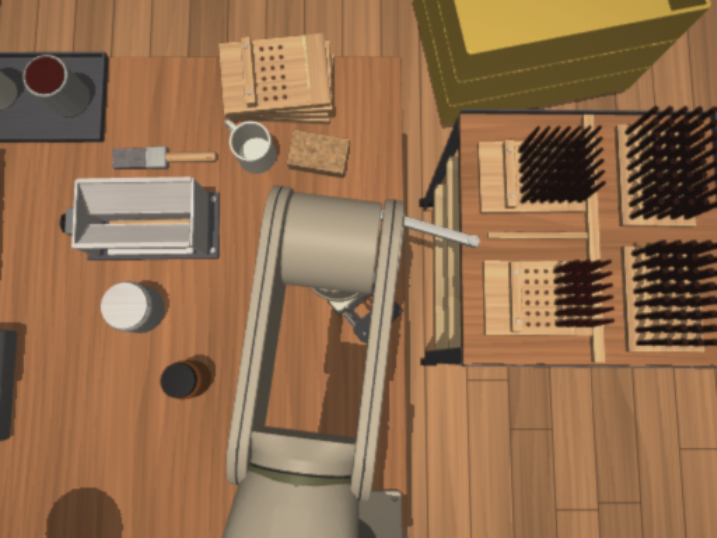

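The board is home: tail edge at y≈−0.2715, so the front is at −0.4715, matching the stop face, and it sits square. The keeper is untouched at about 1.85 rad, with its end near (160,125) and bolt near (330,175). I'll move to the far side of the bar, turned so the jaw line lies along it, and print the arc poses.

Request:
{"fn": "play_rows", "kwargs": {
  "series": [
    [[1,0.02,-0.015,0,-0.14],[1,0.04,-0.03,0,-0.28],[1,0.06,-0.045,0,-0.42],[1,0.08,-0.06,0,-0.56],[1,0.1,-0.075,0,-0.7],[1,0.12,-0.09,0,-0.84],[1,0.14,-0.105,0,-0.98],[1,0.16,-0.12,0,-1.12]]
  ]
}}

```text
t: 25.75
tool_pos: [0.6195, -0.1311, 0.1941]
orientation: [2.65, 1.687, -0.001]
force: [-0.3, 0.8, -0.4]
opening: 0.0008
```

Request:
{"fn": "play_rows", "kwargs": {
  "series": [
    [[1,0.005,-0.005,0,-0.14],[1,0.01,-0.01,0,-0.28],[1,0.015,-0.015,0,-0.42],[1,0.018,-0.02,0,-0.56],[1,0.018,-0.022,0,-0.7],[1,0.018,-0.023,0,-0.84],[1,0.018,-0.023,0,-0.98],[1,0.018,-0.023,0,-1.12]]
  ]
}}

```text
t: 26.55
tool_pos: [0.6366, -0.1536, 0.194]
orientation: [3.141, 0.021, -0.001]
force: [-0.1, -0.0, 0.1]
opening: 0.0006
```

Run:
```python
from h import *
from plant import sensors
s=sensors.read_state(); R=cv2.Rodrigues(s["orientation"])[0]; print(s["t"],s["tool_pos"],s["opening"],np.arctan2(R[1,1],R[0,1]),s["force"],s["q"].round(2))
pv=np.array([.566,-.252]); yaw=-.007
for a in [1.9,1.85,1.7,1.55,1.4,1.25,1.1,.95,.8,.65,.5,.4,.3,.2,.1,.05,0]:
    u=np.array([-np.cos(a),np.sin(a)]); n=np.array([np.sin(a),np.cos(a)])
    Y=np.array([[np.cos(yaw),-np.sin(yaw)],[np.sin(yaw),np.cos(yaw)]])
    print(a,(pv+Y@(.12*u+.018*n)).round(4),"free d40",(pv+Y@(.12*u+.04*n)).round(4),"toolang",round(-a+yaw,3))
c=cam("wrist"); cv2.imwrite("pics/w16.png",cv2.resize(c["color"][:,:,::-1],None,fx=1.25,fy=1.25))
```

```text
26.55 [ 0.63664132 -0.15357604  0.19404829] 0.0006035700429621298 -1.5572368875586255 [-0.13406132 -0.00783606  0.12750062] [-0.31  0.28  1.33 -0.    1.53  1.24]
1.9 [ 0.6226 -0.1447] free d40 [ 0.6433 -0.1519] toolang -1.907
1.85 [ 0.6171 -0.142 ] free d40 [ 0.6383 -0.1482] toolang -1.857
1.7 [ 0.6001 -0.1356] free d40 [ 0.6219 -0.1385] toolang -1.707
1.55 [ 0.5823 -0.1318] free d40 [ 0.6043 -0.1315] toolang -1.557
1.4 [ 0.5642 -0.1307] free d40 [ 0.5859 -0.1271] toolang -1.407
1.25 [ 0.5461 -0.1323] free d40 [ 0.567  -0.1255] toolang -1.257
1.1 [ 0.5284 -0.1366] free d40 [ 0.5481 -0.1268] toolang -1.107
0.95 [ 0.5116 -0.1435] free d40 [ 0.5296 -0.1309] toolang -0.957
0.8 [ 0.496  -0.1529] free d40 [ 0.5119 -0.1377] toolang -0.807
0.65 [ 0.482  -0.1645] free d40 [ 0.4954 -0.147 ] toolang -0.657
0.5 [ 0.4698 -0.178 ] free d40 [ 0.4805 -0.1588] toolang -0.507
0.4 [ 0.4629 -0.188 ] free d40 [ 0.4716 -0.1678] toolang -0.407
0.3 [ 0.4571 -0.1986] free d40 [ 0.4637 -0.1776] toolang -0.307
0.2 [ 0.4523 -0.2097] free d40 [ 0.4568 -0.1882] toolang -0.207
0.1 [ 0.4486 -0.2213] free d40 [ 0.451  -0.1994] toolang -0.107
0.05 [ 0.4472 -0.2272] free d40 [ 0.4485 -0.2052] toolang -0.057
0 [ 0.4461 -0.2332] free d40 [ 0.4463 -0.2112] toolang -0.007
```

View pics/w16.png

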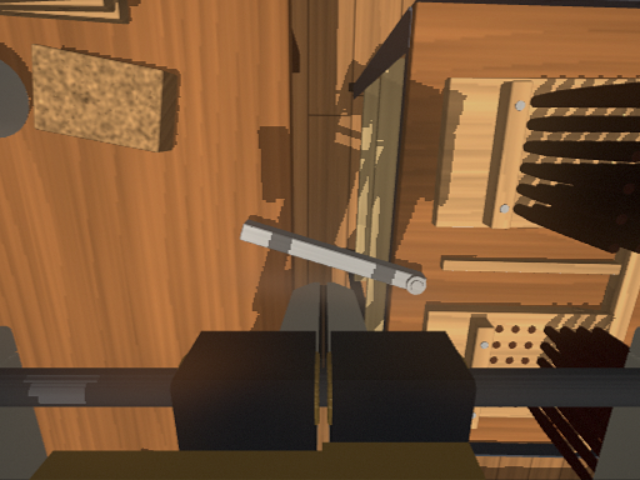

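The wrist view shows the bar from (245,230) to (415,285) with the tool on its far (+x) side and clear floor below. Turning to line up, then descending.

Request:
{"fn": "play_rows", "kwargs": {
  "series": [
    [[1,0.004,0.002,0,-0.14],[1,0.008,0.004,0,-0.28],[1,0.008,0.004,-0.03,-0.3],[1,0.008,0.004,-0.07,-0.3],[1,0.008,0.004,-0.11,-0.3],[1,0.008,0.004,-0.15,-0.3],[1,0.008,0.004,-0.17,-0.3],[1,0.008,0.004,-0.17,-0.3]]
  ]
}}

```text
t: 27.4
tool_pos: [0.6412, -0.1477, 0.0193]
orientation: [-3.111, 0.433, 0.013]
force: [-0.3, 0.6, 0.1]
opening: 0.0004
```

Request:
{"fn": "play_rows", "kwargs": {
  "series": [
    [[1,0,0,-0.015,0],[1,0,0,-0.027,0],[1,0,0,-0.027,0],[1,0,0,-0.027,0]]
  ]
}}

```text
t: 27.8
tool_pos: [0.6453, -0.1473, -0.0024]
orientation: [3.112, -0.432, 0.0]
force: [0.5, 0.1, 0.5]
opening: 0.0004
```

Run:
```python
from h import *
from plant import sensors
s=sensors.read_state(); R=cv2.Rodrigues(s["orientation"])[0]; print(s["t"],s["tool_pos"],s["opening"],np.arctan2(R[1,1],R[0,1]),s["force"],s["q"].round(2))
c=cam("side"); cv2.imwrite("pics/s17.png",cv2.resize(c["color"][60:230,120:340,::-1],None,fx=3.4,fy=3.4,interpolation=cv2.INTER_CUBIC))
```

```text
27.8 [ 0.64527646 -0.14729087 -0.00235079] 0.0004195884670080102 -1.8469356985901388 [0.50859066 0.12499006 0.46712446] [-0.3   0.47  1.47 -0.    1.2   1.55]
```

View pics/s17.png

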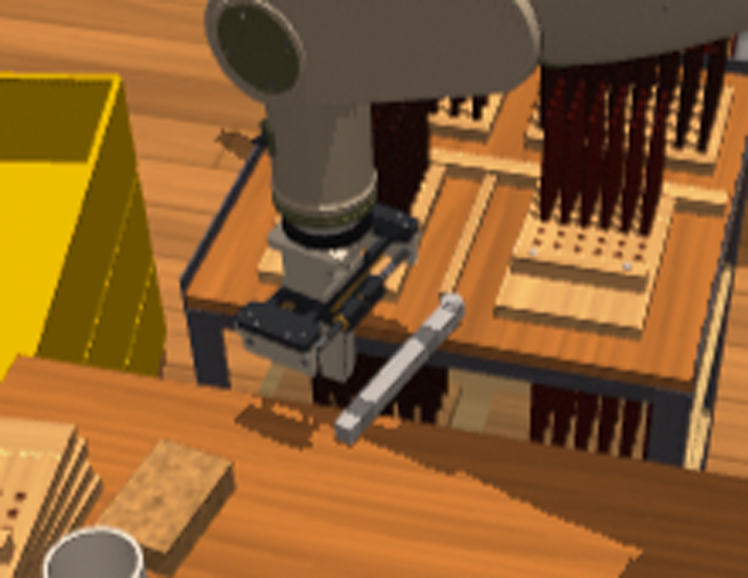

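The fingers stand beyond the bar at (335,350), tip height 12 mm, clear of everything. Sweeping the bar closed along the arc.

Request:
{"fn": "play_rows", "kwargs": {
  "series": [
    [[1,-0.01,0.002,0,0],[1,-0.018,0.004,0,0],[1,-0.024,0.005,0,0],[1,-0.028,0.0055,0,0],[1,-0.036,0.008,0,0.07],[1,-0.045,0.012,0,0.14],[1,-0.054,0.014,0,0.215],[1,-0.063,0.0155,0,0.29]]
  ]
}}

```text
t: 28.65
tool_pos: [0.5821, -0.1315, -0.0023]
orientation: [3.141, 0.027, 0.002]
force: [0.1, -0.5, 0.3]
opening: 0.0007
```

Request:
{"fn": "play_rows", "kwargs": {
  "series": [
    [[1,-0.009,0.0008,0,0.075],[1,-0.018,0.0011,0,0.15],[1,-0.027,0.0005,0,0.225],[1,-0.036,-0.0005,0,0.3],[1,-0.045,-0.0025,0,0.375],[1,-0.054,-0.005,0,0.45],[1,-0.0625,-0.008,0,0.525],[1,-0.071,-0.012,0,0.6]]
  ]
}}

```text
t: 29.45
tool_pos: [0.5111, -0.1437, -0.0023]
orientation: [2.993, 0.954, 0.001]
force: [0.9, -0.1, 0.3]
opening: 0.0008
```

Run:
```python
from h import *
from plant import sensors
s=sensors.read_state(); R=cv2.Rodrigues(s["orientation"])[0]; print(s["t"],s["tool_pos"],s["opening"],np.arctan2(R[1,1],R[0,1]),s["force"],s["q"].round(2))
c=cam("side"); cv2.imwrite("pics/s18.png",cv2.resize(c["color"][60:230,120:340,::-1],None,fx=3.4,fy=3.4,interpolation=cv2.INTER_CUBIC))
```

```text
29.45 [ 0.51108373 -0.1437136  -0.00228711] 0.0008016238025508424 -0.9537724539972229 [ 0.89905765 -0.08558101  0.34750055] [-0.37  0.15  1.87  0.    1.13  0.58]
```

View pics/s18.png

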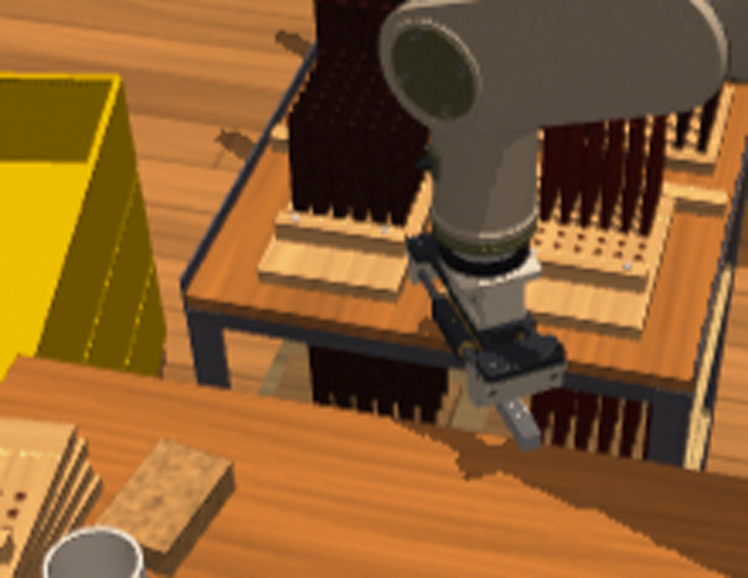

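The bar is following, its end now at (525,440) in the crop and angle about 0.95. Continuing.

Request:
{"fn": "play_rows", "kwargs": {
  "series": [
    [[1,-0.0074,-0.0043,0,0.075],[1,-0.015,-0.0092,0,0.15],[1,-0.0223,-0.0148,0,0.225],[1,-0.029,-0.0208,0,0.3],[1,-0.0354,-0.0273,0,0.375],[1,-0.0413,-0.0343,0,0.45],[1,-0.0448,-0.0393,0,0.5],[1,-0.048,-0.0443,0,0.55]]
  ]
}}

```text
t: 30.3
tool_pos: [0.4633, -0.1882, -0.0023]
orientation: [2.624, 1.727, 0.001]
force: [0.5, 0.7, -0.2]
opening: 0.0003
```

Request:
{"fn": "play_rows", "kwargs": {
  "series": [
    [[1,-0.003,-0.0053,0,0.05],[1,-0.0058,-0.0106,0,0.1],[1,-0.0083,-0.016,0,0.15],[1,-0.0106,-0.0217,0,0.2],[1,-0.0125,-0.0275,0,0.25],[1,-0.0143,-0.0333,0,0.3],[1,-0.015,-0.037,0,0.33],[1,-0.0158,-0.0405,0,0.36]]
  ]
}}

```text
t: 31.1
tool_pos: [0.4476, -0.2287, -0.0024]
orientation: [2.273, 2.168, 0.001]
force: [-0.0, 1.2, -0.0]
opening: 0.0006
```

Request:
{"fn": "play_rows", "kwargs": {
  "series": [
    [[1,-0.0003,-0.0015,0,0.01],[1,-0.0006,-0.003,0,0.02],[1,-0.001,-0.0045,0,0.035],[1,-0.001,-0.0045,0,0.035]]
  ]
}}

```text
t: 31.5
tool_pos: [0.4471, -0.2304, -0.0024]
orientation: [-2.234, -2.206, -0.006]
force: [2.1, 12.8, 5.5]
opening: 0.0004
```

Force rose to 13 N at y −0.2304 and the tool stopped, so the bar is against its stop. Backing off straight out, then lifting to look.

Request:
{"fn": "play_rows", "kwargs": {
  "series": [
    [[1,0,0.004,0,0],[1,0,0.02,0,0],[1,0,0.04,0,0],[1,0,0.06,0.03,0],[1,0,0.09,0.08,0],[1,-0.03,0.13,0.13,0],[1,-0.06,0.17,0.18,0],[1,-0.09,0.21,0.2,0]]
  ]
}}

```text
t: 32.3
tool_pos: [0.3812, -0.0559, 0.1718]
orientation: [2.235, 2.205, 0.002]
force: [0.5, 0.3, -0.4]
opening: 0.0004
```

Request:
{"fn": "play_rows", "kwargs": {
  "series": [
    [[1,-0.01,0.04,0,0],[1,-0.02,0.08,0,0],[1,-0.02,0.08,0,0],[1,-0.02,0.08,0,0]]
  ]
}}

```text
t: 32.7
tool_pos: [0.3613, 0.0239, 0.1696]
orientation: [2.231, 2.211, 0.0]
force: [-1.1, -0.6, 0.4]
opening: 0.0004
```

Run:
```python
from h import *
from plant import sensors
s=sensors.read_state(); print(s["t"],s["tool_pos"],s["opening"],s["force"])
for n in ("side","top"):
    c=cam(n); pickle.dump(c,open(f"pics/{n}19.pkl","wb"))
    cv2.imwrite(f"pics/{n}19.png",cv2.resize(c["color"][:,:,::-1],None,fx=1.5,fy=1.5))
    if n=="top":
        cv2.imwrite("pics/o19.png",cv2.resize(ortho(c,0.3,0.7,-0.6,0.0,0.0265),None,fx=1.3,fy=1.3))
        im=c["color"].astype(int); V,U=np.mgrid[:384,:512]
        g=(im.max(2)-im.min(2)<35)&(im.min(2)>130)&(U>320)&(U<352)&(V>150)&(V<240)
        n_,l,st,_=cv2.connectedComponentsWithStats(g.astype(np.uint8)); k=1+np.argmax(st[1:,4]); ys,xs=np.nonzero(l==k)
        print("keeper",st[k],cv2.minAreaRect((world(c,xs,ys,.0265)[:,:2]*1000).astype(np.float32)))
        pale=(im.min(2)>95)&(im[:,:,0]>185)&(im[:,:,2]<190)&(U>344)&(U<416)&(V>178)&(V<246)
        ys,xs=np.nonzero(pale);print("board",cv2.minAreaRect((world(c,xs,ys,.0165)[:,:2]*1000).astype(np.float32)))
        for nm,(u,v),z in [("tin",(140,328),.095),("jar",(192,407),.11)]: pass
```

```text
32.7 [0.3612618  0.02386381 0.16959745] 0.00043802022146279364 [-1.11873206 -0.64451296  0.36830652]
keeper [335 168   8  72 452] ((480.9281005859375, -250.96060180664062), (16.688953399658203, 186.8627166748047), 89.23479461669922)
board ((457.51690673828125, -361.6651306152344), (178.39134216308594, 139.81211853027344), 89.84483337402344)
```

View pics/o19.png

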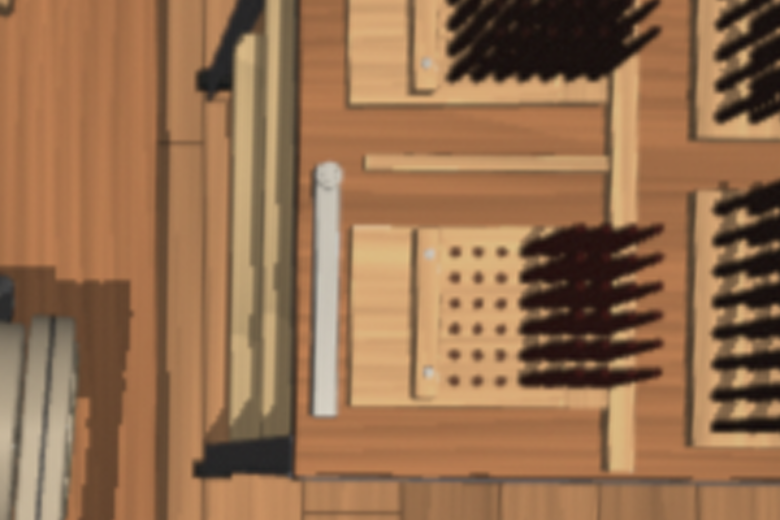

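View pics/side19.png

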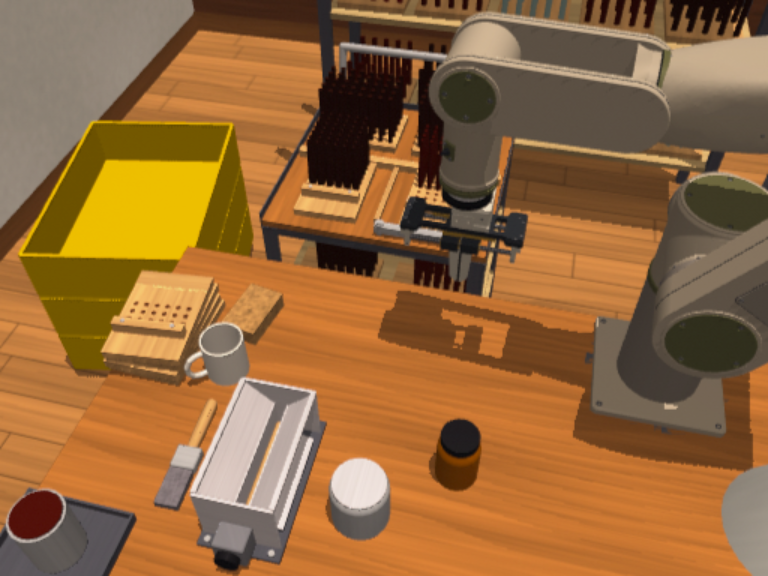

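View pics/top19.png

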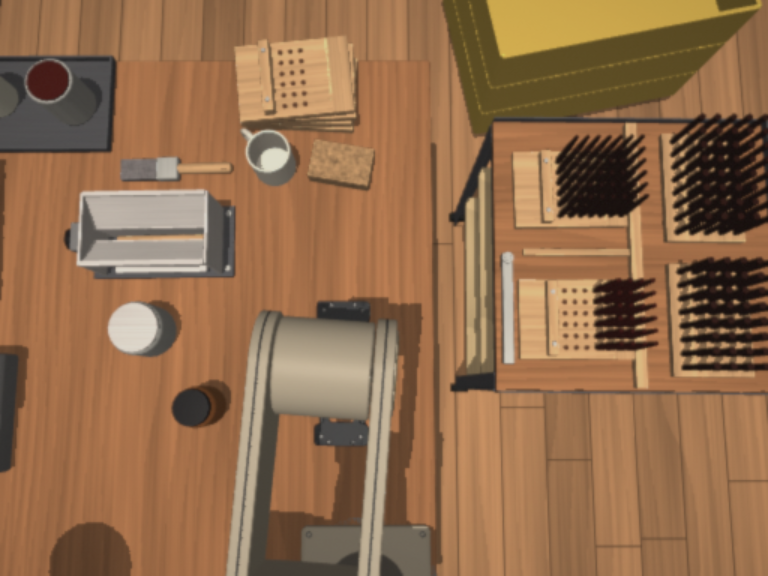

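The plan view shows the keeper lying across the mouth from the bolt (328,163) to its end (325,415), just behind the board's tail at column 350. The bystanders stand where they were. Handing in.

Run:
```python
from plant import robot
print(robot.close_job())
```

```text
the job is handed in; nothing more can be done
None
```

The job is done and handed in at about 33 s of the 72 s allowed. No fault was reported and no verdict was given.

- **Stray handle:** It lies flat in the magazine slot. Its top read 0.048–0.050 m along its length, against 50 mm expected on the two handles already there. The first two grip attempts closed above the rod, because the fingertips were really about 28 mm higher than `tool_pos` and `tip_reach` imply. I found the true height by touching the deck, which pressed up to about 25 N, and then the grip held. The rod was not disturbed.
- **Board:** I slid it across with its tail held down, at up to about 33 N. The tool height stayed at 0.0038 ± 0.0002 m while it crossed the gap. It stopped against the stop with force rising to 16 N. Its tail edge is at y ≈ −0.2715, which puts the front edge at −0.4715, level with the stop face. It sits square within about 0.3° of the world axes.
- **Keeper:** I swung it shut until the force rose to 13 N against its stop. The image put its angle at about 0.005–0.01 rad, which I took as closed because one pixel is nearly 3 mm. So the force is better evidence than the picture.
- **Everything else:** The last pictures show the tin, jar, mug, sanding block and brush where they started. The arm is clear of all of them.

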